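# Uncap a culture chamber and set it square on the stage

## Task

Lift the blue lid off the culture chamber on the stage and seat it flat and right way up on the floor of the red lid dock; its end cheeks leave no room for fingers at the lid's ends, so put the lid down on the green pad on the way and take it again by its long sides. Then push the open chamber square and flush against both fences of the stage's corner. Lower the lid gently without dropping it, never set it on the bare bench, keep the chamber level, and leave everything else on the bench where it stands.

Things in the scene. Friction and masses are not known exactly. Their poses are not given: they have to be found in the camera images.
- lid: loose blue rectangular lid, 60 (x) x 36 (y) x 20 mm (z), 40 g, hollow and open below (walls 2 mm, inside 17 mm deep). Origin: centre of its underside (the skirt's lower edge). Starts on the chamber, its underside 19 mm above the chamber's underside, x along the chamber's x; there only its two short ends (60 mm apart) are free for fingers
- chamber: loose chamber on the stage, 280 g: slippery white base 96 (x) x 70 (y) x 14 mm; clear open well 50 x 26 mm, rim 36 mm above the underside, carries the lid; two upright aluminium plates beside the lid's long sides (62 mm long, y = 25 to 33 mm either side) rise to 48 mm, 9 mm above the lid's top. Origin: centre of the underside; x starts within 0.3 rad of the stage's x
- stage: fixed dark plate 205 x 165 mm, top at z = 12 mm; aluminium fences 16 mm higher on its +x side (inner face x = 85 mm) and +y side (inner face y = 65 mm); white tower 30 x 30 x 84 mm behind their corner (x = 100, y = 80 mm). Origin: near the plate's centre, at bench level. Chamber flush in the corner: its origin at x = 37, y = 30, z = 12 mm here, axes parallel
- dock: fixed red lid dock: base 90 (x) x 56 (y) mm, floor 8 mm above the bench; at both x ends a cheek (40 mm wide, inner faces x = +/-34 mm) rises to 48 mm; four corner lips 5 mm above the floor (x 19 to 33 mm, inner faces y = +/-22 mm); long sides open between lips. Origin: centre of the underside. Lid seated: its origin at x = 0, y = 0, z = 8 mm, long axis along x, either way round
- pad: fixed green clean pad, 120 x 120 mm, 4 mm thick, origin at the centre of its underside
- vial: bystander: small amber glass vial, 26 mm diameter, 50 mm tall, standing beside one end of the dock; loose, origin at the centre of its underside
- jar: bystander: clear jar with orange cap, 32 mm diameter, 45 mm tall, standing on the robot's side of the stage; loose, origin at the centre of its underside
- pot: bystander: small white pot with yellow cap, 30 mm diameter, 45 mm tall, standing beside the pad; loose, origin at the centre of its underside
- reagent: bystander: clear bottle with blue cap, 62 mm diameter, 150 mm tall; loose, origin at the centre of its underside
- amber: bystander: amber bottle with white cap, 54 mm diameter, 120 mm tall; loose, origin at the centre of its underside

How it is judged:
By the outcome, as a careful person would: the job done as asked, in the order asked, and still so for the second after the job is handed in, with the robot touching nothing.
It also fails if it takes over 72 s, if anything falls off the work surface, if the arm or the gripper's body presses on something with over 40 N, if the wrist force passes 120 N, or if a joint passes its speed limit or range.

## Robot

A 7-joint arm with a two-finger parallel gripper is mounted at the origin on the work surface. World frame = base frame: x ahead of the robot, y to its left, z up, the work surface at z = 0. Lengths are in m, angles in degrees, forces in N, time in s.
With the tool pointing down it reaches from about 0.4 to 0.9 m from the base axis. Payload 5.5 kg.
Tool frame: the origin (TCP) lies at the very end of the fingers, on their centre line; the grasp point (between the pads) lies 19 mm behind it (r.hold_point_z is the distance from the TCP to the grasp point, in m); z points along the fingers, y is the line along which they close (so a half turn about z gives the same grasp; the last joint's range is limited). The gripper opens to 92 mm and grips with 3 to 60 N. Pads are 19 mm wide; open, the fingers measure 130 mm over their backs; the gripper's body (75 mm by 190 mm) begins 47 mm behind the grasp point.
Start: joints at [86.413, 28.699, -24.465, 88.831, 12.651, 65.22, -12.049], TCP at [0.208, -0.616, 0.227] pointing down, gripper open.
Joint ranges: [-164.97, 164.97], [-17.58, 116.51], [-87.97, 89.64], [11.32, 138.91], [-80.73, 260.73], [10.89, 115.49], [-147.41, 147.41]. Speed limits (degrees/s): [147.25, 147.25, 180, 180, 180, 180, 180].

## Interface

Orientations are given as [roll, pitch, yaw] about the fixed x, y, z axes, in that order (R = Rz(yaw) Ry(pitch) Rx(roll)).
In Python, from station import sensors, camera, r gives the robot as it stands. The module is installed in compiled form; this text tells all that it offers.
- The arm moves only by the tool step_arm, never from a script. Its argument "targets" is a list of rows, each an object of numbers: "wx", "wy", "wz": the turn, a rotation vector about the tool's x, y, z in rad; "tx", "ty", "tz": the shift along the tool's x, y, z in cm; "jaw": the opening, from 0 (shut) to 1 (fully open). A call has 1 to 12 rows; each row is the pose to reach, as a shift and turn from the pose commanded when the call began, along the tool's axes at that moment; what a row does not reach only later rows make up. A row lasts 1/8 s, in which the tool goes at most 62.5 mm and 10.7 degrees, less where a joint would pass 70% of its speed; a pose out of reach is approached as far as the arm can. A call with a gripper value outside its range is refused whole. The fingers move at their own pace and stop on an object; "squeeze" is the grip in N (left out, the last holds). Time passes only in rows, so rows that repeat a pose let the fingers close. It gives the time, the measured TCP pose, the force, the opening and the grip force at its end, in the units of the state.
- sensors.observe(): the state, without advancing time (a new reading comes with each control period).
- camera(name): name is "side" or "top"; returns a dict with "image" (420x560x3 uint8, blue, green, red), "range_z" (420x560 float32, m along the optical axis (not along the pixel's ray), 0 where there is no reading), "camera_matrix" (3x3 intrinsics, pixels), "R" (3x3) and "t" (3): a world point X has camera coordinates R X + t. Camera axes: x right, y down, z forward; pixel columns grow to the right and rows downward; lengths in m; the calibration is good to about 2 mm. A picture is of the moment at which its call begins.
- r.sign_off(): hands the job in; it is judged then, once.
The state is a dict: "time": time; "joint_pos": joint angles; "joint_vel": joint speeds; "joint_efforts": joint torques, N m; "tool_pos": TCP position; "orientation": TCP orientation; "ft_force": force on the tool from outside, world axes, zero at the start; "ft_torque": the same for the moment, N m; "opening": opening from 0.0 (shut) to 1.0 (fully open); "grip_force": force on a finger pad.
Only numpy, scipy, OpenCV 4.12 (cv2) and the standard library are available. Lean on these libraries where they do the work, as an engineer would, in place of code of your own. Each camera call takes 0.05 s, during which the arm holds its last target. There are 200 camera calls.

## Working session

There is one attempt and no reset: what is moved stays moved. The work goes in short steps, Python scripts to look and compute and a tool call to move; the robot and the scene stay as the last step left them, time stands still between calls to the robot, and variables do not carry over. Pictures are saved under pics/ and viewed, at most 10 in all, crops included, and the job is handed in when it is done.

Besides the shell and the picture viewer there is one more tool, called after ">>>" as name(argument=value, ...), one argument or row to a line, values as JSON. step_arm: Moves the arm, as the interface text tells. Its arguments: {"type":"object","properties":{"targets":{"type":"array","items":{"type":"object","properties":{"wx":{"type":"number"},"wy":{"type":"number"},"wz":{"type":"number"},"tx":{"type":"number"},"ty":{"type":"number"},"tz":{"type":"number"},"jaw":{"type":"number"}}}},"squeeze":{"type":"number"}},"required":["targets"]}

```bash
ls; mkdir -p pics; python3 - <<'E'
from station import sensors,camera,r
import cv2,numpy as np
s=sensors.observe()
for k in s: print(k,s[k])
print(r.hold_point_z)
for n in("top","side"):
    c=camera(n); cv2.imwrite(f"pics/{n}0.png",c["image"]); np.savez(f"{n}0.npz",**c)
    print(n,c["camera_matrix"],c["R"],c["t"])
E
```

```text
pics
time 0.0
joint_pos [ 86.41278566  28.75347921 -24.45361635  88.89270207  12.65237109
  65.21703637 -12.04957881]
joint_vel [-0.03379365  0.0924454   0.0620418  -0.10110533 -0.1081698  -0.11996054
  0.08732907]
joint_efforts [ 3.18937248e-05 -5.66581678e+01 -5.81615970e+00 -2.79111707e+01
 -6.87414827e-02  3.07850610e-02  1.84884020e-04]
tool_pos [ 0.20778342 -0.61516095  0.22567342]
orientation [-1.79890578e+02 -2.98854986e-03  1.86714200e+01]
ft_force [ 0.33932005 -0.02583398 -1.37481613]
ft_torque [-0.02515324  0.06061957 -0.01061736]
grip_force 0.0
opening 0.9983966057706015
0.0188
top [[445.79157321   0.         277.20456354]
 [  0.         445.79157321 210.85966565]
 [  0.           0.           1.        ]] [[ 0.01666513 -0.99964987  0.02055272]
 [-0.98841039 -0.01957282 -0.1505384 ]
 [ 0.15088796 -0.01780578 -0.9883905 ]] [-0.0349315   0.52319116  1.20528959]
side [[388.8963885    0.         277.88369324]
 [  0.         388.8963885  210.37086005]
 [  0.           0.           1.        ]] [[-0.88005792 -0.47442755  0.02040955]
 [-0.24104739  0.40928369 -0.87999035]
 [ 0.40913837 -0.77936215 -0.47455287]] [0.46251082 0.18248339 0.83301424]
```

View pics/top0.png

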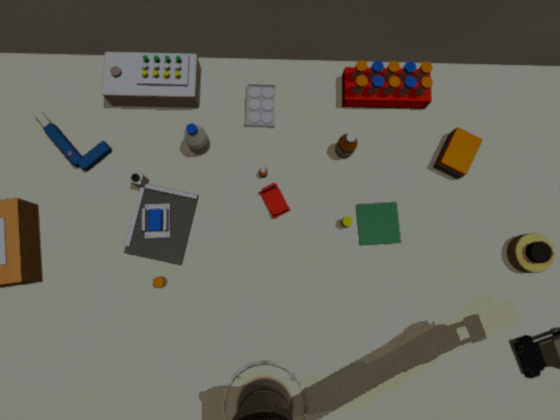

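View pics/side0.png

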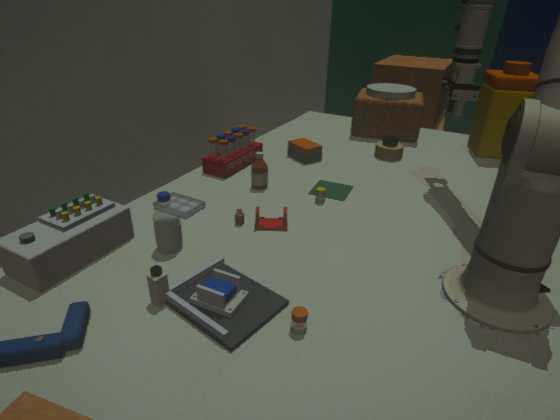

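The top view (image up = +x, left = +y) shows the stage at about (162,225) with the blue lid at (155,220) and the tower at (137,180). The dock is at (275,200), the vial at (263,172), the pad at (378,223), the pot at (347,222) and the jar at (159,282). The side view shows the dock at (270,220) and the stage at (225,300).

```bash
cat > h.py <<'E'
import cv2,numpy as np
def cloud(c):
    K,R,t=c["camera_matrix"],c["R"],c["t"]; z=c["range_z"].astype(float)
    v,u=np.mgrid[:z.shape[0],:z.shape[1]]
    P=np.stack([(u-K[0,2])/K[0,0]*z,(v-K[1,2])/K[1,1]*z,z],-1)
    W=(P-t)@R; W[z<=0]=np.nan
    return W
def rect(p,name=""):
    (cx,cy),(w,h),a=cv2.minAreaRect((p[:,:2]*1000).astype(np.float32))
    print(name,len(p),"c",np.round([cx,cy],1),"wh",np.round([w,h],1),"a",round(a,1),"mean",np.round(p.mean(0)*1000,1),"zq",np.round(np.percentile(p[:,2],[5,50,95])*1000,1))
def masks(c):
    hsv=cv2.cvtColor(c["image"],cv2.COLOR_BGR2HSV).astype(int); H,S,V=hsv[...,0],hsv[...,1],hsv[...,2]
    return dict(blue=(H>100)&(H<130)&(S>150)&(V>50),red=((H<8)|(H>172))&(S>170)&(V>60),green=(H>50)&(H<90)&(S>90),
      yellow=(H>22)&(H<35)&(S>150)&(V>100),orange=(H>8)&(H<22)&(S>170)&(V>80),dark=(V<75)&(S<80),bright=(V>140)&(S<60))
E
python3 - <<'E'
from h import *
for n in("top","side"):
    c=np.load(n+"0.npz"); W=cloud(c); m=masks(c)
    bench=W[(np.abs(W[...,2])<.02)]; print(n,"bench z",np.nanmedian(bench[:,2]))
    X,Y,Z=W[...,0],W[...,1],W[...,2]
    st=(abs(X-.47)<.16)&(abs(Y-.27)<.17)
    rect(W[m["blue"]&st&(Z>.03)&(Z<.07)&(abs(X-.5)<.06)&(abs(Y-.27)<.06)],"lid")
    rect(W[m["dark"]&st&(Z>.005)&(Z<.02)],"plate")
    rect(W[st&(Z>.083)&(Z<.1)],"towertop")
    rect(W[st&(Z>.018)&(Z<.04)],"mid")
    rect(W[st&(Z>.052)&(Z<.07)],"plates")
    dk=(abs(X-.5)<.12)&(abs(Y)<.12)
    rect(W[m["red"]&dk],"dock all"); rect(W[m["red"]&dk&(Z>.04)],"dock cheeks")
    rect(W[m["red"]&dk&(Z<.02)],"dock floor")
    rect(W[m["green"]&(abs(Y+.24)<.15)&(abs(X-.5)<.15)],"pad")
    rect(W[m["yellow"]&(abs(Y+.18)<.1)&(abs(X-.5)<.1)],"pot")
    rect(W[m["orange"]&(abs(Y-.27)<.1)&(X<.4)&(X>.2)],"jar")
E
python3 - <<'E'
import cv2
a=cv2.imread("pics/top0.png")
b=cv2.resize(a[155:300,110:300],None,fx=4,fy=4,interpolation=cv2.INTER_CUBIC)
cv2.imwrite("pics/topcrop0.png",b)
a=cv2.imread("pics/side0.png")
b=cv2.resize(a[200:345,140:340],None,fx=4,fy=4,interpolation=cv2.INTER_CUBIC)
cv2.imwrite("pics/sidecrop0.png",b)
E
```

```text
top bench z 0.0003034644296849385
lid 285 c [490.5 310.7] wh [55.6 36.9] a 2.1 mean [489.9 310.8  50.7] zq [46.8 50.8 54.5]
plate 2659 c [490.8 305.4] wh [174.3 209.6] a 78.9 mean [471.7 290.9  11.9] zq [ 7.7 11.7 16.3]
towertop 23 c [603.3 361.9] wh [16.3 17.8] a 30.6 mean [603.5 361.5  84.8] zq [83.2 84.7 86.7]
mid 1054 c [465.1 323.9] wh [173.1 270.7] a 72.6 mean [514.1 318.5  26.9] zq [19.8 26.8 35.3]
plates 318 c [474.2 304. ] wh [318.3  76.5] a 16.1 mean [513.4 320.9  58.8] zq [52.3 58.6 68.1]
dock all 543 c [557.1 -17.6] wh [84.7 52.5] a 28.2 mean [557.3 -16.8  14.8] zq [ 4.1  9.2 48. ]
dock cheeks 75 c [558.3 -18. ] wh [82.  38.5] a 28.8 mean [553.4 -20.7  47.1] zq [42.8 47.1 51.1]
dock floor 446 c [557.1 -17.6] wh [84.7 52.5] a 28.2 mean [558.5 -15.7   8.6] zq [ 4.   8.6 13.3]
pad 1578 c [ 499.2 -316. ] wh [115.8 115.9] a 4.3 mean [ 498.7 -315.6    4.3] zq [-0.1  4.3  8.6]
pot 66 c [ 498.8 -220.3] wh [23.6 21.5] a 50.0 mean [ 498.6 -220.2   45.4] zq [41.8 45.6 49.2]
jar 92 c [323.3 298.9] wh [24.4 40.4] a 2.3 mean [323.2 293.2  43.4] zq [40.2 44.9 49.1]
side bench z -0.00062
[... 779 characters left out ...]
10: RuntimeWarning: Mean of empty slice.
  print(name,len(p),"c",np.round([cx,cy],1),"wh",np.round([w,h],1),"a",round(a,1),"mean",np.round(p.mean(0)*1000,1),"zq",np.round(np.percentile(p[:,2],[5,50,95])*1000,1))
  ret = um.true_divide(
Traceback (most recent call last):
  File "h.py", line 10, in rect
    print(name,len(p),"c",np.round([cx,cy],1),"wh",np.round([w,h],1),"a",round(a,1),"mean",np.round(p.mean(0)*1000,1),"zq",np.round(np.percentile(p[:,2],[5,50,95])*1000,1))
                                                                                                                                    ~~~~~~~~~~~~~^^^^^^^^^^^^^^^^^^
IndexError: index -1 is out of bounds for axis 0 with size 0
```

View pics/topcrop0.png

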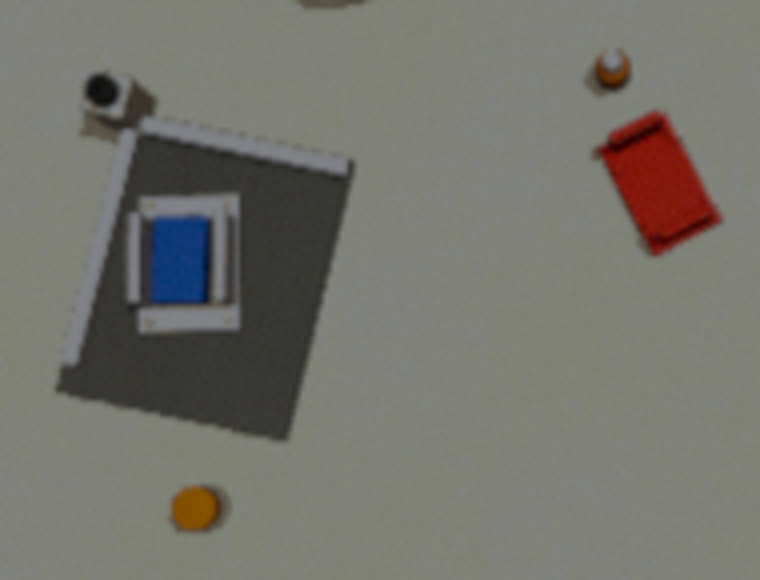

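View pics/sidecrop0.png

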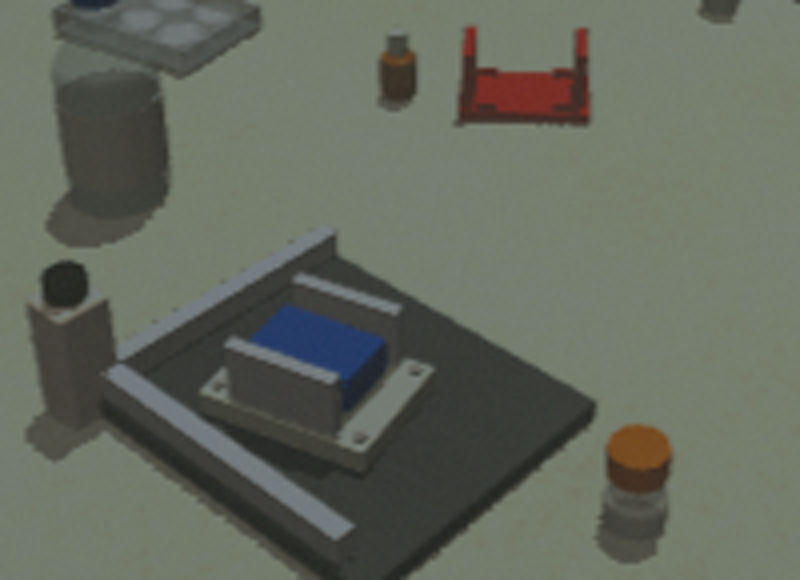

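The top crop shows the chamber nearly parallel to the image, turned about 12° from the stage, with fences on the upper and left sides. The dock (660,185 in the crop) is turned about 28°, with the vial off its +x end. The side crop confirms the lid sits between the two plates and the dock is open on its long sides. Next I'll fit models to refine the poses.

```bash
cat >> h.py <<'E'
def onplane(c,uv,z):
    K,R,t=c["camera_matrix"],c["R"],c["t"]; uv=np.atleast_2d(uv).astype(float)
    d=np.c_[(uv[:,0]-K[0,2])/K[0,0],(uv[:,1]-K[1,2])/K[1,1],np.ones(len(uv))]@R; C=-R.T@t
    return C+d*((z-C[2])/d[:,2])[:,None]
def box(x0,x1,y0,y1,z0,z1): return np.array([[x,y,z] for x in(x0,x1) for y in(y0,y1) for z in(z0,z1)])/1000.
def sil(c,boxes,p,s=4):
    K,R,t=c["camera_matrix"],c["R"],c["t"]; im=np.zeros((420*s,560*s),np.uint8); a=p[2]
    M=np.array([[np.cos(a),-np.sin(a),0],[np.sin(a),np.cos(a),0],[0,0,1]])
    for b in boxes:
        q=((b@M.T)+[p[0],p[1],0])@R.T+t; q=q@K.T; q=q[:,:2]/q[:,2:]
        q=((q+.5)*s-.5)
        h=cv2.convexHull(q.astype(np.float32)); cv2.fillPoly(im,[np.round(h*16).astype(np.int32)],255,shift=4)
    return cv2.resize(im,(560,420),interpolation=cv2.INTER_AREA)/255.
def fit(cams,boxes,p0,mks,wins):
    from scipy.optimize import minimize
    f=lambda p:sum(np.abs(sil(c,boxes,p)-m)[w].sum() for c,m,w in zip(cams,mks,wins))
    res=minimize(f,p0,method="Nelder-Mead",options=dict(initial_simplex=np.array(p0)+np.array([[0,0,0],[.006,0,0],[0,.006,0],[0,0,.08]]),xatol=1e-4,fatol=.05))
    return res.x,res.fun
def circ(W,m,name):
    p=W[m]; print(name,len(p),np.round(np.nanmedian(p,0)*1000,1))
E
python3 - <<'E'
from h import *
cs=[np.load(n+"0.npz") for n in("top","side")]; cs=[{k:c[k] for k in c} for c in cs]; ms=[masks(c) for c in cs]; Ws=[cloud(c) for c in cs]
def near(W,x,y,r): return (np.hypot(W[...,0]-x,W[...,1]-y)<r)
dock=[box(-45,45,-28,28,0,8),box(34,45,-20,20,0,48),box(-45,-34,-20,20,0,48)]
lidtop=[box(-30,30,-18,18,51,51.01)]
def clean(m): return cv2.morphologyEx(m.astype(np.uint8),cv2.MORPH_CLOSE,np.ones((3,3)))
for sel in([0],[1],[0,1]):
    mk=[];wn=[]
    for i in sel:
        red=cv2.cvtColor(cs[i]["image"],cv2.COLOR_BGR2HSV).astype(int)
        rm=((red[...,0]<10)|(red[...,0]>170))&(red[...,1]>150)&(red[...,2]>30)
        n=near(Ws[i],.557,-.018,.075); n=cv2.dilate(n.astype(np.uint8),np.ones((5,5)))>0
        mk.append(clean(rm&n&~(near(Ws[i],.63,0.02,.02))));wn.append(n)
    p,f=fit([cs[i] for i in sel],dock,[.557,-.018,.49],mk,wn); print("dock",sel,np.round(p[:2]*1000,1),round(np.degrees(p[2]),2),round(f,1),[m.sum() for m in mk])
n=near(Ws[0],.49,.31,.045); p,f=fit([cs[0]],lidtop,[.49,.31,.02],[clean(ms[0]["blue"]&n)],[n]); print("lid",np.round(p[:2]*1000,1),np.degrees(p[2]),f)
pad=[box(-60,60,-60,60,0,4)]
n=near(Ws[0],.499,-.316,.11); p,f=fit([cs[0]],pad,[.499,-.316,.07],[clean(ms[0]["green"]&n)],[n]); print("pad",np.round(p[:2]*1000,1),np.degrees(p[2]),f)
W=Ws[0];
# small things
X,Y,Z=[W[...,i] for i in range(3)]
for nm,x,y in(("vial",.63,.02),("pot",.499,-.22),("jar",.323,.299),("tower",.603,.362),("reagent",.69,.22),("amber",.68,-.22)):
    mm=near(W,x,y,.055)&(Z>.03); 
    if mm.any(): p=W[mm]; zm=np.percentile(p[:,2],97); q=p[p[:,2]>zm-.012]; print(nm,mm.sum(),np.round(p.mean(0)*1000),"top",np.round(q.mean(0)*1000),round(zm*1000))
# stage yaw: dark mask outer edges
im=cs[0]["image"].max(2)
st=near(W,.48,.30,.17)&(im<80)
lab=cv2.connectedComponentsWithStats(st.astype(np.uint8)); k=1+np.argmax(lab[2][1:,4]); m=lab[1]==k
v,u=np.nonzero(m)
for nm,pts in(("bottom",[(uu,v[u==uu].max()+.5) for uu in range(130,180)]),("right",[(u[v==vv].max()+.5,vv) for vv in range(200,258)])):
    P=onplane(cs[0],pts,0.0); l=cv2.fitLine(P[:,:2].astype(np.float32),cv2.DIST_HUBER,0,.001,.001).ravel(); print(nm,np.degrees(np.arctan2(l[1],l[0])),l[2:]*1000)
# inner fence edges: dark boundary to fence
for nm,pts in(("xfence",[(uu,v[u==uu].min()-.5) for uu in range(150,193)]),("yfence",[(u[v==vv].min()-.5,vv) for vv in list(range(190,205))+list(range(240,246))])):
    P=onplane(cs[0],pts,0.012); l=cv2.fitLine(P[:,:2].astype(np.float32),cv2.DIST_HUBER,0,.001,.001).ravel(); print(nm,np.degrees(np.arctan2(l[1],l[0])),l[2:]*1000)
np.set_printoptions(linewidth=250)
E
```

```text
dock [0] [557.7 -17.7] 30.73 78.7 [np.uint64(580)]
dock [1] [552.8 -38. ] 29.73 277.7 [np.uint64(236)]
dock [0, 1] [557.6 -17.7] 30.71 385.8 [np.uint64(580), np.uint64(236)]
lid [489.8 310.8] 2.852961514691149 23.470588235294116
pad [ 500.3 -316.1] 5.30587317114693 157.81176470588235
vial 95 [611.   7.  43.] top [609.   6.  47.] 52
pot 89 [ 499. -220.   44.] top [ 500. -221.   45.] 49
jar 106 [325. 291.  44.] top [325. 292.  45.] 49
tower 197 [599. 357.  63.] top [603. 362.  82.] 86
reagent 509 [709. 200. 102.] top [721. 204. 149.] 152
amber 361 [ 707. -214.   84.] top [ 716. -218.  119.] 122
bottom 78.88742 [385.44504 317.82672]
right -10.937347 [474.25653 221.78638]
xfence 79.130005 [572.50415 278.4008 ]
yfence -10.98218 [552.6933  362.45773]
```

```bash
cat > mv.py <<'E'
# python3 mv.py x y z yaw [...]: tool shifts (cm) and wz (rad) from commanded pose cmd.json to each waypoint; 'set' stores last as commanded
import sys,json,numpy as np
a=sys.argv[1:]; c=json.load(open("cmd.json")); v=np.array(a,float).reshape(-1,4)
y=np.radians(c[3]); ex=np.array([np.cos(y),np.sin(y)]); ey=np.array([np.sin(y),-np.cos(y)])
for q in v:
    d=(q[:2]-c[:2])/10; dy=(q[3]-c[3]+180)%360-180
    print("tx %.2f ty %.2f tz %.2f wz %.3f  dist %.0f mm rot %.0f"%(d@ex,d@ey,(c[2]-q[2])/10,-np.radians(dy),np.linalg.norm(q[:3]-c[:3]),dy))
json.dump(list(v[-1]),open("cmd.json","w"))
E
echo "[208,-616,227,18.67]">cmd.json; python3 mv.py 500 -250 227 50
```

```text
tx 39.38 ty -25.33 tz 0.00 wz -0.547  dist 468 mm rot 31
```

>>> step_arm(
  targets=[
    {"tx": 39.38,"ty": -25.33,"wz": -0.547,"jaw": 1},
    {"tx": 39.38,"ty": -25.33,"wz": -0.547,"jaw": 1},
    {"tx": 39.38,"ty": -25.33,"wz": -0.547,"jaw": 1},
    {"tx": 39.38,"ty": -25.33,"wz": -0.547,"jaw": 1},
    {"tx": 39.38,"ty": -25.33,"wz": -0.547,"jaw": 1},
    {"tx": 39.38,"ty": -25.33,"wz": -0.547,"jaw": 1},
    {"tx": 39.38,"ty": -25.33,"wz": -0.547,"jaw": 1},
    {"tx": 39.38,"ty": -25.33,"wz": -0.547,"jaw": 1},
    {"tx": 39.38,"ty": -25.33,"wz": -0.547,"jaw": 1},
    {"tx": 39.38,"ty": -25.33,"wz": -0.547,"jaw": 1},
  ],
)

```text
invalid input at $.targets[0]: expected keys wx, wy, wz, tx, ty, tz, jaw
```

```bash
python3 - <<'E'
from station import sensors
s=sensors.observe()
for k in("time","joint_pos","tool_pos","orientation","ft_force"):print(k,s[k])
E
python3 mv.py 490 311 150 92.5; cat cmd.json
```

```text
time 0.1
joint_pos [ 86.41351741  28.7488535  -24.45346838  88.88662715  12.64910035
  65.21909118 -12.0494901 ]
tool_pos [ 0.20780139 -0.61521035  0.22576793]
orientation [-1.79898310e+02 -4.87870841e-03  1.86680628e+01]
ft_force [-0.88726293  0.63848076  0.32003464]
tx 42.33 ty -36.83 tz 7.70 wz -0.742  dist 566 mm rot 42
[490.0, 311.0, 150.0, 92.5]
```

All keys are needed, so I'll repeat the call.

>>> step_arm(
  targets=[
    {"wx": 0,"wy": 0,"wz": -0.547,"tx": 39.38,"ty": -25.33,"tz": 0,"jaw": 1},
    {"wx": 0,"wy": 0,"wz": -0.547,"tx": 39.38,"ty": -25.33,"tz": 0,"jaw": 1},
    {"wx": 0,"wy": 0,"wz": -0.547,"tx": 39.38,"ty": -25.33,"tz": 0,"jaw": 1},
    {"wx": 0,"wy": 0,"wz": -0.547,"tx": 39.38,"ty": -25.33,"tz": 0,"jaw": 1},
    {"wx": 0,"wy": 0,"wz": -0.547,"tx": 39.38,"ty": -25.33,"tz": 0,"jaw": 1},
    {"wx": 0,"wy": 0,"wz": -0.547,"tx": 39.38,"ty": -25.33,"tz": 0,"jaw": 1},
    {"wx": 0,"wy": 0,"wz": -0.547,"tx": 39.38,"ty": -25.33,"tz": 0,"jaw": 1},
    {"wx": 0,"wy": 0,"wz": -0.547,"tx": 39.38,"ty": -25.33,"tz": 0,"jaw": 1},
    {"wx": 0,"wy": 0,"wz": -0.547,"tx": 39.38,"ty": -25.33,"tz": 0,"jaw": 1},
    {"wx": 0,"wy": 0,"wz": -0.547,"tx": 39.38,"ty": -25.33,"tz": 0,"jaw": 1},
  ],
)

```text
time: 1.35
tool_pos: [0.4992, -0.2507, 0.2262]
orientation: [-180.0, 0.1, 50.0]
ft_force: [0.3, 0.1, 0.2]
opening: 1.003
grip_force: 0.0
```

```bash
cat > st.py <<'E'
from station import sensors
import numpy as np
s=sensors.observe(); print(round(s["time"],2),"j",np.round(s["joint_pos"],1),"p",np.round(np.array(s["tool_pos"])*1000,1),"o",np.round(s["orientation"],2),"f",np.round(s["ft_force"],1),"op",round(s["opening"],3),"g",round(s["grip_force"],1))
E
python3 st.py
```

```text
1.35 j [ 56.   22.2 -40.4 101.8  16.1  62.  -30. ] p [ 499.2 -250.7  226.2] o [-1.7995e+02  6.0000e-02  4.9970e+01] f [0.3 0.1 0.2] op 1.003 g 0.0
```

>>> step_arm(
  targets=[
    {"wx": 0,"wy": 0,"wz": -0.742,"tx": 42.33,"ty": -36.83,"tz": 2,"jaw": 1},
    {"wx": 0,"wy": 0,"wz": -0.742,"tx": 42.33,"ty": -36.83,"tz": 2,"jaw": 1},
    {"wx": 0,"wy": 0,"wz": -0.742,"tx": 42.33,"ty": -36.83,"tz": 3,"jaw": 1},
    {"wx": 0,"wy": 0,"wz": -0.742,"tx": 42.33,"ty": -36.83,"tz": 3,"jaw": 1},
    {"wx": 0,"wy": 0,"wz": -0.742,"tx": 42.33,"ty": -36.83,"tz": 4,"jaw": 1},
    {"wx": 0,"wy": 0,"wz": -0.742,"tx": 42.33,"ty": -36.83,"tz": 5,"jaw": 1},
    {"wx": 0,"wy": 0,"wz": -0.742,"tx": 42.33,"ty": -36.83,"tz": 6,"jaw": 1},
    {"wx": 0,"wy": 0,"wz": -0.742,"tx": 42.33,"ty": -36.83,"tz": 7.7,"jaw": 1},
    {"wx": 0,"wy": 0,"wz": -0.742,"tx": 42.33,"ty": -36.83,"tz": 7.7,"jaw": 1},
    {"wx": 0,"wy": 0,"wz": -0.742,"tx": 42.33,"ty": -36.83,"tz": 7.7,"jaw": 1},
    {"wx": 0,"wy": 0,"wz": -0.742,"tx": 42.33,"ty": -36.83,"tz": 7.7,"jaw": 1},
    {"wx": 0,"wy": 0,"wz": -0.742,"tx": 42.33,"ty": -36.83,"tz": 7.7,"jaw": 1},
  ],
)

```text
time: 2.85
tool_pos: [0.4914, 0.3083, 0.1498]
orientation: [180.0, 0.1, 92.3]
ft_force: [0.2, 0.1, -0.2]
opening: 1.005
grip_force: 0.0
```

```bash
python3 st.py; python3 - <<'E'
# refine dock edges (start picture), long sides and ends at z=8
from h import *
c=np.load("top0.npz"); c={k:c[k] for k in c}
im=c["image"].astype(float); red=im[...,2]-im[...,0]  # redness
b=cv2.resize(red[175:225,250:300].astype(np.float32),None,fx=12,fy=12,interpolation=cv2.INTER_CUBIC)
t=b.max()*.4; m=(b>t).astype(np.uint8); cn=max(cv2.findContours(m,0,1)[0],key=cv2.contourArea)[:,0,:]
uv=(cn+.5)/12-.5+[250,175]; P=onplane(c,uv,.008)[:,:2]*1000
r=cv2.minAreaRect(P.astype(np.float32)); print(r)
for a in np.arange(26,34,1.):
    e=np.radians(a); n=np.array([-np.sin(e),np.cos(e)]); x=np.array([np.cos(e),np.sin(e)]); q=P-[557.5,-17.7]
    s=abs(q@x)<25; up=q[s&(q@n>0)]@n; dn=q[s&(q@n<0)]@n; print(a,round(up.std(),2),round(dn.std(),2),round(up.mean(),1),round(dn.mean(),1))
E
```

```text
2.85 j [  2.6  33.8 -50.2 102.5  30.3  58.2 -57.2] p [491.4 308.3 149.8] o [1.7997e+02 1.0000e-01 9.2300e+01] f [ 0.2  0.1 -0.2] op 1.005 g 0.0
((560.2736206054688, -16.154327392578125), (94.60286712646484, 56.34231185913086), 28.532241821289062)
26.0 0.55 0.6 27.7 -27.8
27.0 0.32 0.39 27.7 -27.7
28.0 0.17 0.23 27.7 -27.7
29.0 0.27 0.27 27.7 -27.7
30.0 0.49 0.46 27.7 -27.7
31.0 0.73 0.69 27.7 -27.8
32.0 0.97 0.93 27.8 -27.8
33.0 1.22 1.16 27.8 -27.8
```

```bash
python3 - <<'E'
from h import *
c=np.load("top0.npz"); c={k:c[k] for k in c}
im=c["image"].astype(float)
def cont(ch,u0,u1,v0,v1,f):
    b=cv2.resize(ch[v0:v1,u0:u1].astype(np.float32),None,fx=12,fy=12,interpolation=cv2.INTER_CUBIC)
    m=(b>b.max()*f).astype(np.uint8); cn=max(cv2.findContours(m,0,1)[0],key=cv2.contourArea)[:,0,:]
    return (cn+.5)/12-.5+[u0,v0]
P=onplane(c,cont(im[...,0]-im[...,2],138,175,195,245,.45),.051)[:,:2]*1000
print("lid",cv2.minAreaRect(P.astype(np.float32)))
e=np.radians(28.3);x=np.array([np.cos(e),np.sin(e)]);n=np.array([-x[1],x[0]])
for z,s in((.008,-1),(.0,-1),(.048,1)):
    q=onplane(c,cont(im[...,2]-im[...,0],250,300,175,225,.4),z)[:,:2]*1000-[557.5,-17.7]
    k=(abs(q@n)<17)&((q@x)*s>0); print("dock end",z,s,round((q[k]@x).mean(),1),round((q[k]@x).std(),2))
# edges of lid by tilt
for a in np.arange(-1,6):
    e=np.radians(a);x=np.array([np.cos(e),np.sin(e)]);n=np.array([-x[1],x[0]]); q=P-[489.8,310.8]
    L=[(q[(abs(q@x)<22)&((q@n)*s>0)]@n) for s in(1,-1)]+[(q[(abs(q@n)<12)&((q@x)*s>0)]@x) for s in(1,-1)]
    print(a,[(round(l.mean(),1),round(l.std(),2)) for l in L])
E
```

```text
lid ((491.5955505371094, 311.5758056640625), (58.55302047729492, 37.094398498535156), 1.543281078338623)
dock end 0.008 -1 -43.5 0.24
dock end 0.0 -1 -42.6 0.22
dock end 0.048 1 42.6 0.12
-1 [(np.float64(18.9), np.float64(0.65)), (np.float64(-17.5), np.float64(0.49)), (np.float64(30.9), np.float64(0.46)), (np.float64(-27.4), np.float64(0.34))]
0 [(np.float64(18.9), np.float64(0.44)), (np.float64(-17.5), np.float64(0.28)), (np.float64(30.9), np.float64(0.34)), (np.float64(-27.3), np.float64(0.23))]
1 [(np.float64(18.9), np.float64(0.27)), (np.float64(-17.5), np.float64(0.14)), (np.float64(30.8), np.float64(0.22)), (np.float64(-27.3), np.float64(0.12))]
2 [(np.float64(18.9), np.float64(0.21)), (np.float64(-17.5), np.float64(0.25)), (np.float64(30.8), np.float64(0.11)), (np.float64(-27.3), np.float64(0.08))]
3 [(np.float64(18.9), np.float64(0.34)), (np.float64(-17.5), np.float64(0.45)), (np.float64(30.8), np.float64(0.1)), (np.float64(-27.3), np.float64(0.17))]
4 [(np.float64(18.9), np.float64(0.53)), (np.float64(-17.5), np.float64(0.67)), (np.float64(30.9), np.float64(0.2)), (np.float64(-27.4), np.float64(0.29))]
5 [(np.float64(18.9), np.float64(0.74)), (np.float64(-17.5), np.float64(0.89)), (np.float64(30.9), np.float64(0.32)), (np.float64(-27.4), np.float64(0.41))]
```

```bash
python3 mv.py 491.5 311.5 60 91.8; echo "[490,311,150,92.5]">cmd.json;python3 mv.py 491.5 311.5 34 91.8;
```

```text
tx 0.04 ty 0.15 tz 9.00 wz 0.012  dist 90 mm rot -1
tx 0.04 ty 0.15 tz 11.60 wz 0.012  dist 116 mm rot -1
```

>>> step_arm(
  targets=[
    {"wx": 0,"wy": 0,"wz": 0.012,"tx": 0.04,"ty": 0.15,"tz": 3,"jaw": 1},
    {"wx": 0,"wy": 0,"wz": 0.012,"tx": 0.04,"ty": 0.15,"tz": 6,"jaw": 1},
    {"wx": 0,"wy": 0,"wz": 0.012,"tx": 0.04,"ty": 0.15,"tz": 8,"jaw": 1},
    {"wx": 0,"wy": 0,"wz": 0.012,"tx": 0.04,"ty": 0.15,"tz": 9.5,"jaw": 1},
    {"wx": 0,"wy": 0,"wz": 0.012,"tx": 0.04,"ty": 0.15,"tz": 10.5,"jaw": 1},
    {"wx": 0,"wy": 0,"wz": 0.012,"tx": 0.04,"ty": 0.15,"tz": 11.2,"jaw": 1},
    {"wx": 0,"wy": 0,"wz": 0.012,"tx": 0.04,"ty": 0.15,"tz": 11.6,"jaw": 1},
    {"wx": 0,"wy": 0,"wz": 0.012,"tx": 0.04,"ty": 0.15,"tz": 11.6,"jaw": 1},
    {"wx": 0,"wy": 0,"wz": 0.012,"tx": 0.04,"ty": 0.15,"tz": 11.6,"jaw": 1},
  ],
)

```text
time: 3.98
tool_pos: [0.4916, 0.312, 0.0341]
orientation: [180.0, -0.0, 91.8]
ft_force: [-0.5, -0.1, -0.3]
opening: 0.996
grip_force: 0.0
```

```bash
python3 st.py; python3 - <<'E'
from station import camera
import cv2
a=camera("side")["image"]; cv2.imwrite("pics/side1.png",cv2.resize(a[190:350,130:330],None,fx=3,fy=3,interpolation=cv2.INTER_CUBIC))
E
```

```text
3.98 j [ -2.9  42.5 -43.2 105.5  38.6  47.7 -63.9] p [491.6 312.   34.1] o [ 1.7996e+02 -2.0000e-02  9.1850e+01] f [-0.5 -0.1 -0.3] op 0.996 g 0.0
```

View pics/side1.png

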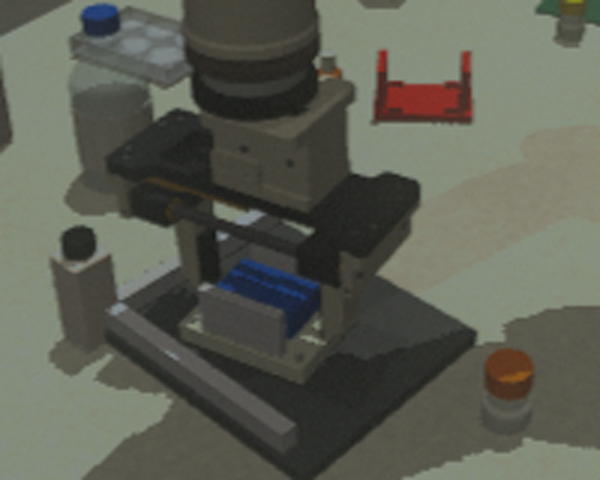

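The fingers straddle the lid's two short ends (around 210–350, 230–330) and nothing is touching. I'll close gently.

>>> step_arm(
  squeeze=12,
  targets=[
    {"wx": 0,"wy": 0,"wz": 0,"tx": 0,"ty": 0,"tz": 0,"jaw": 0.75},
    {"wx": 0,"wy": 0,"wz": 0,"tx": 0,"ty": 0,"tz": 0,"jaw": 0.7},
    {"wx": 0,"wy": 0,"wz": 0,"tx": 0,"ty": 0,"tz": 0,"jaw": 0.65},
    {"wx": 0,"wy": 0,"wz": 0,"tx": 0,"ty": 0,"tz": 0,"jaw": 0.6},
    {"wx": 0,"wy": 0,"wz": 0,"tx": 0,"ty": 0,"tz": 0,"jaw": 0.55},
    {"wx": 0,"wy": 0,"wz": 0,"tx": 0,"ty": 0,"tz": 0,"jaw": 0.5},
    {"wx": 0,"wy": 0,"wz": 0,"tx": 0,"ty": 0,"tz": 0,"jaw": 0.5},
  ],
)

```text
time: 4.9
tool_pos: [0.4915, 0.3117, 0.0338]
orientation: [180.0, 0.0, 91.8]
ft_force: [1.4, -0.8, 0.5]
opening: 0.651
grip_force: 12.0
```

>>> step_arm(
  targets=[
    {"wx": 0,"wy": 0,"wz": 0,"tx": 0,"ty": 0,"tz": -0.3,"jaw": 0.5},
    {"wx": 0,"wy": 0,"wz": 0,"tx": 0,"ty": 0,"tz": -1,"jaw": 0.5},
    {"wx": 0,"wy": 0,"wz": 0,"tx": 0,"ty": 0,"tz": -2,"jaw": 0.5},
    {"wx": 0,"wy": 0,"wz": 0,"tx": 0,"ty": 0,"tz": -3.5,"jaw": 0.5},
    {"wx": 0,"wy": 0,"wz": 0,"tx": 0,"ty": 0,"tz": -5.5,"jaw": 0.5},
    {"wx": 0,"wy": 0,"wz": 0,"tx": 0,"ty": 0,"tz": -8,"jaw": 0.5},
    {"wx": 0,"wy": 0,"wz": 0,"tx": 0,"ty": 0,"tz": -10,"jaw": 0.5},
    {"wx": 0,"wy": 0,"wz": 0,"tx": 0,"ty": 0,"tz": -11.6,"jaw": 0.5},
    {"wx": 0,"wy": 0,"wz": 0,"tx": 0,"ty": 0,"tz": -11.6,"jaw": 0.5},
  ],
)

```text
time: 6.02
tool_pos: [0.4922, 0.3122, 0.1513]
orientation: [179.9, -0.1, 91.8]
ft_force: [-0.3, 0.9, -1.1]
opening: 0.653
grip_force: 12.0
```

```bash
echo "[491.5,311.5,150,91.8]">cmd.json; python3 mv.py 520 0 150 91.8 500 -312 150 91.8; python3 mv.py 500 -312 7 91.8; python3 - <<'E'
from station import camera
import cv2
a=camera("side"); import numpy as np; np.savez("side2.npz",**a); a=a["image"]; cv2.imwrite("pics/side2.png",cv2.resize(a[150:350,130:330],None,fx=3,fy=3,interpolation=cv2.INTER_CUBIC))
E
```

```text
tx -31.22 ty 1.87 tz 0.00 wz -0.000  dist 313 mm rot 0
tx -62.35 ty -1.11 tz 0.00 wz -0.000  dist 624 mm rot 0
tx 0.00 ty 0.00 tz 14.30 wz -0.000  dist 143 mm rot 0
```

View pics/side2.png

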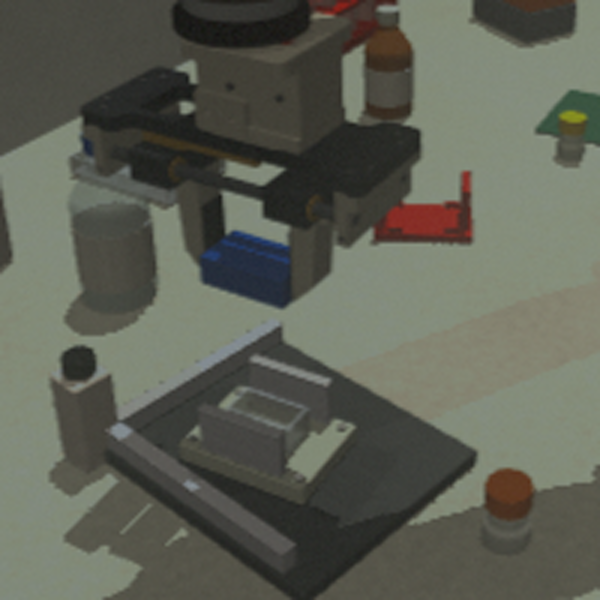

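The lid is held level at (248,268) and the chamber is open on the stage. Next I'll carry the lid to the pad.

>>> step_arm(
  targets=[
    {"wx": 0,"wy": 0,"wz": 0,"tx": -3,"ty": 0.3,"tz": 0,"jaw": 0.5},
    {"wx": 0,"wy": 0,"wz": 0,"tx": -8,"ty": 0.6,"tz": 0,"jaw": 0.5},
    {"wx": 0,"wy": 0,"wz": 0,"tx": -14,"ty": 1.2,"tz": 0,"jaw": 0.5},
    {"wx": 0,"wy": 0,"wz": 0,"tx": -20,"ty": 1.5,"tz": 0,"jaw": 0.5},
    {"wx": 0,"wy": 0,"wz": 0,"tx": -26,"ty": 1.9,"tz": 0,"jaw": 0.5},
    {"wx": 0,"wy": 0,"wz": 0,"tx": -32,"ty": 1.9,"tz": 0,"jaw": 0.5},
    {"wx": 0,"wy": 0,"wz": 0,"tx": -38,"ty": 1.9,"tz": 0,"jaw": 0.5},
    {"wx": 0,"wy": 0,"wz": 0,"tx": -44,"ty": 1,"tz": 0,"jaw": 0.5},
    {"wx": 0,"wy": 0,"wz": 0,"tx": -50,"ty": 0.3,"tz": 0,"jaw": 0.5},
    {"wx": 0,"wy": 0,"wz": 0,"tx": -55.5,"ty": -0.5,"tz": 0,"jaw": 0.5},
    {"wx": 0,"wy": 0,"wz": 0,"tx": -60,"ty": -1,"tz": 0,"jaw": 0.5},
    {"wx": 0,"wy": 0,"wz": 0,"tx": -62.35,"ty": -1.11,"tz": 0,"jaw": 0.5},
  ],
)

```text
time: 7.58
tool_pos: [0.4986, -0.3147, 0.1484]
orientation: [-179.9, -0.0, 91.6]
ft_force: [0.1, -0.6, -1.0]
opening: 0.655
grip_force: 12.0
```

>>> step_arm(
  targets=[
    {"wx": 0,"wy": 0,"wz": 0,"tx": 0,"ty": 0,"tz": 1.5,"jaw": 0.5},
    {"wx": 0,"wy": 0,"wz": 0,"tx": 0,"ty": 0,"tz": 4,"jaw": 0.5},
    {"wx": 0,"wy": 0,"wz": 0,"tx": 0,"ty": 0,"tz": 7,"jaw": 0.5},
    {"wx": 0,"wy": 0,"wz": 0,"tx": 0,"ty": 0,"tz": 10,"jaw": 0.5},
    {"wx": 0,"wy": 0,"wz": 0,"tx": 0,"ty": 0,"tz": 12,"jaw": 0.5},
    {"wx": 0,"wy": 0,"wz": 0,"tx": 0,"ty": 0,"tz": 12.8,"jaw": 0.5},
    {"wx": 0,"wy": 0,"wz": 0,"tx": 0,"ty": 0,"tz": 13.4,"jaw": 0.5},
    {"wx": 0,"wy": 0,"wz": 0,"tx": 0,"ty": 0,"tz": 13.7,"jaw": 0.5},
    {"wx": 0,"wy": 0,"wz": 0,"tx": 0,"ty": 0,"tz": 13.9,"jaw": 0.5},
    {"wx": 0,"wy": 0,"wz": 0,"tx": 0,"ty": 0,"tz": 14,"jaw": 0.5},
    {"wx": 0,"wy": 0,"wz": 0,"tx": 0,"ty": 0,"tz": 14,"jaw": 0.5},
  ],
)

```text
time: 8.95
tool_pos: [0.5004, -0.3121, 0.01]
orientation: [180.0, 0.0, 91.8]
ft_force: [0.0, -0.5, -0.6]
opening: 0.652
grip_force: 12.0
```

```bash
python3 st.py
```

```text
8.95 j [ 58.6  44.1 -39.4 104.8  38.4  45.3   0.8] p [ 500.4 -312.1   10. ] o [1.7998e+02 2.0000e-02 9.1820e+01] f [ 0.  -0.5 -0.6] op 0.652 g 12.0
```

>>> step_arm(
  targets=[
    {"wx": 0,"wy": 0,"wz": 0,"tx": 0,"ty": 0,"tz": 0.1,"jaw": 0.5},
    {"wx": 0,"wy": 0,"wz": 0,"tx": 0,"ty": 0,"tz": 0.2,"jaw": 0.5},
    {"wx": 0,"wy": 0,"wz": 0,"tx": 0,"ty": 0,"tz": 0.26,"jaw": 0.5},
    {"wx": 0,"wy": 0,"wz": 0,"tx": 0,"ty": 0,"tz": 0.3,"jaw": 0.5},
    {"wx": 0,"wy": 0,"wz": 0,"tx": 0,"ty": 0,"tz": 0.3,"jaw": 0.5},
  ],
)

```text
time: 9.57
tool_pos: [0.5003, -0.3118, 0.0068]
orientation: [180.0, 0.0, 91.8]
ft_force: [-0.1, 0.1, -0.5]
opening: 0.651
grip_force: 12.0
```

>>> step_arm(
  targets=[
    {"wx": 0,"wy": 0,"wz": 0,"tx": 0,"ty": 0,"tz": 0.04,"jaw": 0.5},
    {"wx": 0,"wy": 0,"wz": 0,"tx": 0,"ty": 0,"tz": 0.08,"jaw": 0.5},
    {"wx": 0,"wy": 0,"wz": 0,"tx": 0,"ty": 0,"tz": 0.1,"jaw": 0.5},
  ],
)

```text
time: 9.95
tool_pos: [0.5003, -0.3119, 0.0067]
orientation: [-180.0, 0.0, 91.8]
ft_force: [-3.2, 2.0, 11.0]
opening: 0.652
grip_force: 12.0
```

>>> step_arm(
  targets=[
    {"wx": 0,"wy": 0,"wz": 0,"tx": 0,"ty": 0,"tz": -0.08,"jaw": 0.5},
    {"wx": 0,"wy": 0,"wz": 0,"tx": 0,"ty": 0,"tz": -0.08,"jaw": 0.68},
    {"wx": 0,"wy": 0,"wz": 0,"tx": 0,"ty": 0,"tz": -0.08,"jaw": 0.8},
    {"wx": 0,"wy": 0,"wz": 0,"tx": 0,"ty": 0,"tz": -0.08,"jaw": 0.9},
    {"wx": 0,"wy": 0,"wz": 0,"tx": 0,"ty": 0,"tz": -1.5,"jaw": 0.9},
    {"wx": 0,"wy": 0,"wz": 0,"tx": 0,"ty": 0,"tz": -4,"jaw": 0.9},
    {"wx": 0,"wy": 0,"wz": 0,"tx": 0,"ty": 0,"tz": -6.4,"jaw": 0.9},
    {"wx": 0,"wy": 0,"wz": 0,"tx": 0,"ty": 0,"tz": -6.4,"jaw": 0.9},
  ],
)

```text
time: 10.95
tool_pos: [0.5022, -0.3127, 0.0726]
orientation: [179.8, 0.2, 91.8]
ft_force: [-0.1, 0.8, 0.3]
opening: 0.899
grip_force: 0.0
```

>>> step_arm(
  targets=[
    {"wx": 0,"wy": 0,"wz": 0.18,"tx": 0,"ty": 0,"tz": 0,"jaw": 0.8},
    {"wx": 0,"wy": 0,"wz": 0.36,"tx": 0,"ty": 0,"tz": 0,"jaw": 0.8},
    {"wx": 0,"wy": 0,"wz": 0.54,"tx": 0,"ty": 0,"tz": 0,"jaw": 0.8},
    {"wx": 0,"wy": 0,"wz": 0.72,"tx": 0,"ty": 0,"tz": 0,"jaw": 0.8},
    {"wx": 0,"wy": 0,"wz": 0.9,"tx": 0,"ty": 0,"tz": 0,"jaw": 0.8},
    {"wx": 0,"wy": 0,"wz": 1.08,"tx": 0,"ty": 0,"tz": 0,"jaw": 0.8},
    {"wx": 0,"wy": 0,"wz": 1.26,"tx": 0,"ty": 0,"tz": 0,"jaw": 0.8},
    {"wx": 0,"wy": 0,"wz": 1.44,"tx": 0,"ty": 0,"tz": 0,"jaw": 0.8},
    {"wx": 0,"wy": 0,"wz": 1.571,"tx": 0,"ty": 0,"tz": 0,"jaw": 0.8},
    {"wx": 0,"wy": 0,"wz": 1.571,"tx": 0,"ty": 0,"tz": 0,"jaw": 0.8},
  ],
)

```text
time: 12.2
tool_pos: [0.5, -0.3116, 0.0695]
orientation: [180.0, 0.0, 1.9]
ft_force: [0.3, 0.1, -0.8]
opening: 0.8
grip_force: 0.0
```

```bash
python3 st.py; python3 - <<'E'
from station import camera
import cv2,numpy as np
from h import *
a=camera("side"); np.savez("side3.npz",**a); i=a["image"]; cv2.imwrite("pics/side3.png",cv2.resize(i[100:250,230:430],None,fx=3,fy=3,interpolation=cv2.INTER_CUBIC))
W=cloud(a); m=masks(a)["blue"]&(abs(W[...,0]-.5)<.06)&(abs(W[...,1]+.312)<.06)&(W[...,2]<.04)
rect(W[m],"lid")
E
```

```text
12.2 j [ 46.3  33.7 -22.2 104.4  17.2  45.3 -72.9] p [ 500.  -311.6   69.5] o [1.80e+02 4.00e-02 1.91e+00] f [ 0.3  0.1 -0.8] op 0.8 g 0.0
lid 5 c [ 484.5 -300.9] wh [23.2 10.1] a 23.7 mean [ 482.  -302.5   24. ] zq [22.7 23.5 25.6]
```

View pics/side3.png

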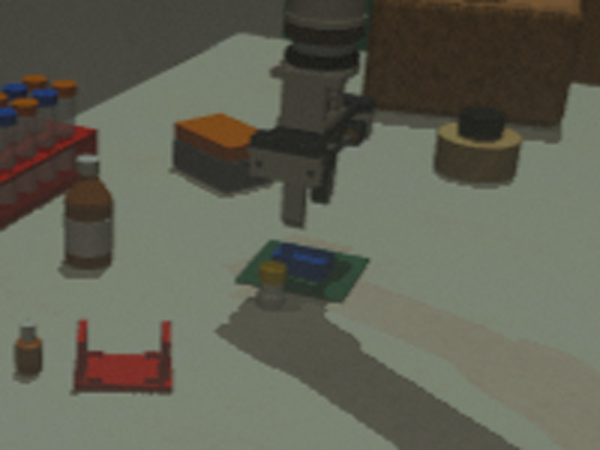

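The lid sits flat and upright on the green pad at (303,262), and the fingers above it have turned 90°. I'll descend to z = 7 mm and grip the long sides.

>>> step_arm(
  targets=[
    {"wx": 0,"wy": 0,"wz": 0,"tx": 0,"ty": 0,"tz": 2,"jaw": 0.8},
    {"wx": 0,"wy": 0,"wz": 0,"tx": 0,"ty": 0,"tz": 4,"jaw": 0.8},
    {"wx": 0,"wy": 0,"wz": 0,"tx": 0,"ty": 0,"tz": 5.3,"jaw": 0.8},
    {"wx": 0,"wy": 0,"wz": 0,"tx": 0,"ty": 0,"tz": 6,"jaw": 0.7},
    {"wx": 0,"wy": 0,"wz": 0,"tx": 0,"ty": 0,"tz": 6.3,"jaw": 0.6},
    {"wx": 0,"wy": 0,"wz": 0,"tx": 0,"ty": 0,"tz": 6.3,"jaw": 0.5},
    {"wx": 0,"wy": 0,"wz": 0,"tx": 0,"ty": 0,"tz": 6.3,"jaw": 0.42},
    {"wx": 0,"wy": 0,"wz": 0,"tx": 0,"ty": 0,"tz": 6.3,"jaw": 0.35},
    {"wx": 0,"wy": 0,"wz": 0,"tx": 0,"ty": 0,"tz": 6.3,"jaw": 0.3},
    {"wx": 0,"wy": 0,"wz": 0,"tx": 0,"ty": 0,"tz": 6.3,"jaw": 0.25},
    {"wx": 0,"wy": 0,"wz": 0,"tx": 0,"ty": 0,"tz": 6.3,"jaw": 0.25},
  ],
)

```text
time: 13.62
tool_pos: [0.5007, -0.3121, 0.0073]
orientation: [180.0, -0.0, 1.8]
ft_force: [-0.9, -0.4, 6.0]
opening: 0.389
grip_force: 12.0
```

```bash
echo "[500.0,-312,107,1.8]">cmd.json; python3 mv.py 557 -18 107 28.3; echo "[500.0,-312,107,1.8]">cmd.json; python3 mv.py 557 -18 107 28.3
```

```text
tx 6.62 ty -29.21 tz 0.00 wz -0.463  dist 299 mm rot 26
tx 6.62 ty -29.21 tz 0.00 wz -0.463  dist 299 mm rot 26
```

>>> step_arm(
  targets=[
    {"wx": 0,"wy": 0,"wz": 0,"tx": 0,"ty": 0,"tz": -0.3,"jaw": 0.25},
    {"wx": 0,"wy": 0,"wz": 0,"tx": 0,"ty": 0,"tz": -1.2,"jaw": 0.25},
    {"wx": 0,"wy": 0,"wz": 0,"tx": 0,"ty": 0,"tz": -3,"jaw": 0.25},
    {"wx": 0,"wy": 0,"wz": 0,"tx": 0,"ty": 0,"tz": -5.5,"jaw": 0.25},
    {"wx": 0,"wy": 0,"wz": 0,"tx": 0,"ty": 0,"tz": -8,"jaw": 0.25},
    {"wx": 0,"wy": 0,"wz": 0,"tx": 0,"ty": 0,"tz": -9.5,"jaw": 0.25},
    {"wx": 0,"wy": 0,"wz": 0,"tx": 0,"ty": 0,"tz": -10,"jaw": 0.25},
  ],
)

```text
time: 14.5
tool_pos: [0.5009, -0.3123, 0.1082]
orientation: [179.9, -0.1, 1.8]
ft_force: [-0.9, -1.1, -0.0]
opening: 0.389
grip_force: 12.0
```

>>> step_arm(
  targets=[
    {"wx": 0,"wy": 0,"wz": -0.06,"tx": 0.8,"ty": -3,"tz": 0,"jaw": 0.25},
    {"wx": 0,"wy": 0,"wz": -0.13,"tx": 1.8,"ty": -8,"tz": 0,"jaw": 0.25},
    {"wx": 0,"wy": 0,"wz": -0.22,"tx": 3,"ty": -13,"tz": 0,"jaw": 0.25},
    {"wx": 0,"wy": 0,"wz": -0.3,"tx": 4.2,"ty": -18,"tz": 0,"jaw": 0.25},
    {"wx": 0,"wy": 0,"wz": -0.38,"tx": 5.3,"ty": -23,"tz": 0,"jaw": 0.25},
    {"wx": 0,"wy": 0,"wz": -0.44,"tx": 6.2,"ty": -27,"tz": 0,"jaw": 0.25},
    {"wx": 0,"wy": 0,"wz": -0.463,"tx": 6.62,"ty": -29.21,"tz": 0,"jaw": 0.25},
    {"wx": 0,"wy": 0,"wz": -0.463,"tx": 6.62,"ty": -29.21,"tz": 0,"jaw": 0.25},
    {"wx": 0,"wy": 0,"wz": -0.463,"tx": 6.62,"ty": -29.21,"tz": 0,"jaw": 0.25},
  ],
)

```text
time: 15.62
tool_pos: [0.5567, -0.0197, 0.1062]
orientation: [180.0, 0.1, 28.2]
ft_force: [-0.5, -0.5, -0.4]
opening: 0.39
grip_force: 12.0
```

>>> step_arm(
  targets=[
    {"wx": 0,"wy": 0,"wz": 0,"tx": 0,"ty": 0,"tz": 1,"jaw": 0.25},
    {"wx": 0,"wy": 0,"wz": 0,"tx": 0,"ty": 0,"tz": 2.5,"jaw": 0.25},
    {"wx": 0,"wy": 0,"wz": 0,"tx": 0,"ty": 0,"tz": 3.6,"jaw": 0.25},
    {"wx": 0,"wy": 0,"wz": 0,"tx": 0,"ty": 0,"tz": 4.2,"jaw": 0.25},
    {"wx": 0,"wy": 0,"wz": 0,"tx": 0,"ty": 0,"tz": 4.3,"jaw": 0.25},
  ],
)

```text
time: 16.25
tool_pos: [0.5568, -0.0176, 0.063]
orientation: [-180.0, 0.0, 28.4]
ft_force: [0.2, 0.0, -0.5]
opening: 0.393
grip_force: 12.0
```

```bash
python3 st.py; python3 - <<'E'
from station import camera
import cv2,numpy as np
a=camera("side"); np.savez("side4.npz",**a); i=a["image"]; i1=cv2.resize(i[165:240,220:320],None,fx=4,fy=4,interpolation=cv2.INTER_CUBIC)
b=camera("top")["image"]; i2=cv2.resize(b[160:235,225:325],None,fx=4,fy=4,interpolation=cv2.INTER_CUBIC)
cv2.imwrite("pics/both4.png",np.hstack([i1,i2]))
E
```

```text
16.25 j [ 23.   33.4 -30.6 108.9  23.7  44.1 -82.4] p [556.8 -17.6  63. ] o [-1.7996e+02  5.0000e-02  2.8360e+01] f [ 0.2  0.  -0.5] op 0.393 g 12.0
```

View pics/both4.png

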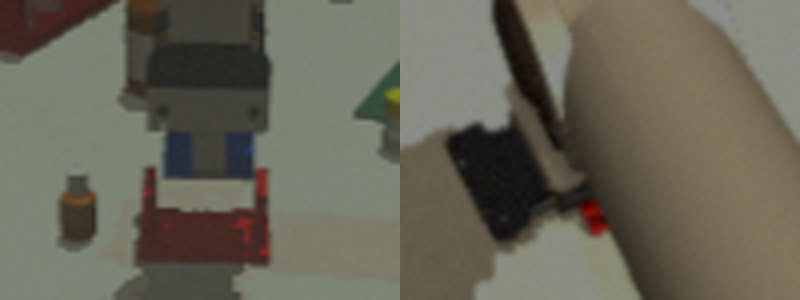

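The side view (left half) shows the lid at columns 164–253, centred between the dock cheeks with inner faces at about 157 and 257. The arm hides the dock in the top view. I'll lower it.

>>> step_arm(
  targets=[
    {"wx": 0,"wy": 0,"wz": 0,"tx": 0,"ty": 0,"tz": 0.8,"jaw": 0.25},
    {"wx": 0,"wy": 0,"wz": 0,"tx": 0,"ty": 0,"tz": 1.8,"jaw": 0.25},
    {"wx": 0,"wy": 0,"wz": 0,"tx": 0,"ty": 0,"tz": 2.8,"jaw": 0.25},
    {"wx": 0,"wy": 0,"wz": 0,"tx": 0,"ty": 0,"tz": 3.6,"jaw": 0.25},
    {"wx": 0,"wy": 0,"wz": 0,"tx": 0,"ty": 0,"tz": 4.2,"jaw": 0.25},
    {"wx": 0,"wy": 0,"wz": 0,"tx": 0,"ty": 0,"tz": 4.5,"jaw": 0.25},
    {"wx": 0,"wy": 0,"wz": 0,"tx": 0,"ty": 0,"tz": 4.7,"jaw": 0.25},
    {"wx": 0,"wy": 0,"wz": 0,"tx": 0,"ty": 0,"tz": 4.8,"jaw": 0.25},
    {"wx": 0,"wy": 0,"wz": 0,"tx": 0,"ty": 0,"tz": 4.9,"jaw": 0.25},
    {"wx": 0,"wy": 0,"wz": 0,"tx": 0,"ty": 0,"tz": 4.9,"jaw": 0.25},
  ],
)

```text
time: 17.6
tool_pos: [0.5572, -0.0178, 0.0148]
orientation: [180.0, -0.0, 28.4]
ft_force: [-0.4, 0.3, -0.3]
opening: 0.394
grip_force: 12.0
```

>>> step_arm(
  targets=[
    {"wx": 0,"wy": 0,"wz": 0,"tx": 0,"ty": 0,"tz": 0.1,"jaw": 0.25},
    {"wx": 0,"wy": 0,"wz": 0,"tx": 0,"ty": 0,"tz": 0.2,"jaw": 0.25},
    {"wx": 0,"wy": 0,"wz": 0,"tx": 0,"ty": 0,"tz": 0.26,"jaw": 0.25},
    {"wx": 0,"wy": 0,"wz": 0,"tx": 0,"ty": 0,"tz": 0.32,"jaw": 0.25},
    {"wx": 0,"wy": 0,"wz": 0,"tx": 0,"ty": 0,"tz": 0.36,"jaw": 0.25},
    {"wx": 0,"wy": 0,"wz": 0,"tx": 0,"ty": 0,"tz": 0.36,"jaw": 0.25},
  ],
)

```text
time: 18.35
tool_pos: [0.5572, -0.0178, 0.0113]
orientation: [180.0, 0.0, 28.4]
ft_force: [-0.9, -0.9, 2.5]
opening: 0.396
grip_force: 12.0
```

>>> step_arm(
  targets=[
    {"wx": 0,"wy": 0,"wz": 0,"tx": 0,"ty": 0,"tz": 0.03,"jaw": 0.25},
    {"wx": 0,"wy": 0,"wz": 0,"tx": 0,"ty": 0,"tz": 0.06,"jaw": 0.25},
    {"wx": 0,"wy": 0,"wz": 0,"tx": 0,"ty": 0,"tz": 0.06,"jaw": 0.25},
  ],
)

```text
time: 18.73
tool_pos: [0.5572, -0.0178, 0.0113]
orientation: [180.0, 0.0, 28.4]
ft_force: [-3.0, -1.1, 9.1]
opening: 0.394
grip_force: 12.0
```

>>> step_arm(
  targets=[
    {"wx": 0,"wy": 0,"wz": 0,"tx": 0,"ty": 0,"tz": -0.06,"jaw": 0.25},
    {"wx": 0,"wy": 0,"wz": 0,"tx": 0,"ty": 0,"tz": -0.06,"jaw": 0.42},
    {"wx": 0,"wy": 0,"wz": 0,"tx": 0,"ty": 0,"tz": -0.06,"jaw": 0.55},
    {"wx": 0,"wy": 0,"wz": 0,"tx": 0,"ty": 0,"tz": -0.06,"jaw": 0.7},
    {"wx": 0,"wy": 0,"wz": 0,"tx": 0,"ty": 0,"tz": -1,"jaw": 0.7},
    {"wx": 0,"wy": 0,"wz": 0,"tx": 0,"ty": 0,"tz": -4,"jaw": 0.7},
    {"wx": 0,"wy": 0,"wz": 0,"tx": 0,"ty": 0,"tz": -9,"jaw": 0.7},
    {"wx": 0,"wy": 0,"wz": 0,"tx": 0,"ty": 0,"tz": -13,"jaw": 0.7},
    {"wx": 0,"wy": 0,"wz": 0,"tx": 0,"ty": 0,"tz": -13.9,"jaw": 0.5},
  ],
)

```text
time: 19.85
tool_pos: [0.5593, -0.0176, 0.1532]
orientation: [179.8, -0.3, 28.4]
ft_force: [-0.6, 0.1, -0.3]
opening: 0.634
grip_force: 0.0
```

```bash
python3 st.py; python3 - <<'E'
from station import camera
import cv2,numpy as np
from h import *
a=camera("side"); W=cloud(a); m=masks(a)["blue"]&(abs(W[...,0]-.557)<.05)&(abs(W[...,1]+.018)<.05)&(W[...,2]>.02)
rect(W[m],"lid(side)"); i=a["image"]; i1=cv2.resize(i[185:245,225:315],None,fx=4,fy=4,interpolation=cv2.INTER_CUBIC)
cv2.imwrite("pics/side5.png",i1)
# chamber pose from side + saved
np.savez("side5.npz",**a)
E
python3 -c "
import numpy as np
e=np.radians(-11);ex=np.array([np.cos(e),np.sin(e)]);ey=np.array([-np.sin(e),np.cos(e)]);O=423.9*ex+396.3*ey
print(O)
for p in((-90,2),(-75,20),(-20,30)):print(p,O+p[0]*ex+p[1]*ey)"
```

```text
19.85 j [ 26.5  26.2 -34.7 105.9  18.4  53.1 -78.2] p [559.3 -17.6 153.2] o [179.8   -0.28  28.36] f [-0.6  0.1 -0.3] op 0.634 g 0.0
lid(side) 1 c [534.1 -32.6] wh [0. 0.] a 0.0 mean [534.1 -32.6  28.4] zq [28.4 28.4 28.4]
[491.72936793 308.13491966]
(-90, 2) [403.76453941 327.27098361]
(-75, 20) [421.92350908 342.07813798]
(-20, 30) [477.82109412 341.39991507]
```

View pics/side5.png

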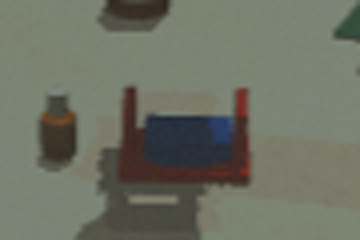

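Lid sits between the cheeks (columns 145–235 in the crop), clear of the fingers. Next I'll move to the chamber for the +x push, with the tool at yaw 169.

```bash
cat > sg.py <<'E'
import sys,numpy as np,subprocess
e=np.radians(-11);ex=np.array([np.cos(e),np.sin(e)]);ey=np.array([-np.sin(e),np.cos(e)]);O=np.array([491.73,308.13])
if sys.argv[1]=="inv":
    p=np.array(sys.argv[2:4],float)-O; print("stage",p@ex,p@ey)
else:
    v=np.array(sys.argv[1:],float).reshape(-1,4); out=[]
    for q in v: out+=[*(O+q[0]*ex+q[1]*ey),q[2],q[3]]
    print(np.round(out,1)); print(subprocess.run(["python3","mv.py"]+[str(o) for o in out],capture_output=True,text=True).stdout)
E
echo "[557,-18,150,28.3]">cmd.json; python3 sg.py -80 5 130 169; python3 sg.py -80 5 15 169
```

```text
[414.2 328.3 130.  169. ]
tx 3.84 ty -37.26 tz 2.00 wz -2.456  dist 375 mm rot 141

[414.2 328.3  15.  169. ]
tx 0.00 ty 0.00 tz 11.50 wz -0.000  dist 115 mm rot 0
```

>>> step_arm(
  targets=[
    {"wx": 0,"wy": 0,"wz": -0.18,"tx": 0.3,"ty": -3,"tz": 0,"jaw": 0.35},
    {"wx": 0,"wy": 0,"wz": -0.36,"tx": 0.6,"ty": -6,"tz": 0,"jaw": 0.35},
    {"wx": 0,"wy": 0,"wz": -0.54,"tx": 0.9,"ty": -9,"tz": 0,"jaw": 0.35},
    {"wx": 0,"wy": 0,"wz": -0.72,"tx": 1.2,"ty": -12,"tz": 0,"jaw": 0.35},
    {"wx": 0,"wy": 0,"wz": -0.9,"tx": 1.5,"ty": -15,"tz": 0,"jaw": 0.35},
    {"wx": 0,"wy": 0,"wz": -1.08,"tx": 1.8,"ty": -18,"tz": 0,"jaw": 0.35},
    {"wx": 0,"wy": 0,"wz": -1.26,"tx": 2.1,"ty": -21,"tz": 0,"jaw": 0.35},
    {"wx": 0,"wy": 0,"wz": -1.44,"tx": 2.4,"ty": -24,"tz": 0,"jaw": 0.35},
    {"wx": 0,"wy": 0,"wz": -1.62,"tx": 2.8,"ty": -27,"tz": 0,"jaw": 0.35},
    {"wx": 0,"wy": 0,"wz": -1.8,"tx": 3.2,"ty": -30,"tz": 0,"jaw": 0.35},
    {"wx": 0,"wy": 0,"wz": -1.98,"tx": 3.5,"ty": -33,"tz": 0,"jaw": 0.35},
    {"wx": 0,"wy": 0,"wz": -2.16,"tx": 3.84,"ty": -37.26,"tz": 0,"jaw": 0.35},
  ],
)

```text
time: 21.4
tool_pos: [0.4136, 0.3277, 0.1481]
orientation: [-179.9, -0.0, 152.3]
ft_force: [0.1, 0.6, 0.2]
opening: 0.35
grip_force: 0.0
```

```bash
python3 st.py; python3 -c "
import json,numpy as np
y=28.3+np.degrees(2.16); json.dump([414.2,328.3,149.8,y],open('cmd.json','w'))"; python3 sg.py -80 5 15 169
```

```text
21.4 j [  7.7  35.8 -64.7 109.6  37.7  59.6 -11.1] p [413.6 327.7 148.1] o [-1.7987e+02 -4.0000e-02  1.5233e+02] f [0.1 0.6 0.2] op 0.35 g 0.0
[414.2 328.3  15.  169. ]
tx 0.00 ty -0.00 tz 13.48 wz -0.296  dist 135 mm rot 17
```

>>> step_arm(
  targets=[
    {"wx": 0,"wy": 0,"wz": -0.15,"tx": 0,"ty": 0,"tz": 1,"jaw": 0.35},
    {"wx": 0,"wy": 0,"wz": -0.296,"tx": 0,"ty": 0,"tz": 3,"jaw": 0.35},
    {"wx": 0,"wy": 0,"wz": -0.296,"tx": 0,"ty": 0,"tz": 6,"jaw": 0.35},
    {"wx": 0,"wy": 0,"wz": -0.296,"tx": 0,"ty": 0,"tz": 9,"jaw": 0.35},
    {"wx": 0,"wy": 0,"wz": -0.296,"tx": 0,"ty": 0,"tz": 11.5,"jaw": 0.35},
    {"wx": 0,"wy": 0,"wz": -0.296,"tx": 0,"ty": 0,"tz": 12.7,"jaw": 0.35},
    {"wx": 0,"wy": 0,"wz": -0.296,"tx": 0,"ty": 0,"tz": 13.1,"jaw": 0.35},
    {"wx": 0,"wy": 0,"wz": -0.296,"tx": 0,"ty": 0,"tz": 13.3,"jaw": 0.35},
    {"wx": 0,"wy": 0,"wz": -0.296,"tx": 0,"ty": 0,"tz": 13.3,"jaw": 0.35},
  ],
)

```text
time: 22.52
tool_pos: [0.4144, 0.3287, 0.0171]
orientation: [180.0, 0.0, 169.1]
ft_force: [0.0, -0.1, 0.1]
opening: 0.353
grip_force: 0.0
```

```bash
python3 st.py; python3 - <<'E'
from station import camera
from h import *
c=camera("top"); np.savez("top6.npz",**c); im=c["image"].astype(float)
cv2.imwrite("pics/top6.png",np.hstack([cv2.resize(c["image"][150:250,110:210],None,fx=4,fy=4,interpolation=cv2.INTER_CUBIC),cv2.resize(c["image"][150:250,225:325],None,fx=4,fy=4,interpolation=cv2.INTER_CUBIC)]))
def cont(ch,u0,u1,v0,v1,f):
    b=cv2.resize(ch[v0:v1,u0:u1].astype(np.float32),None,fx=12,fy=12,interpolation=cv2.INTER_CUBIC)
    m=(b>b.max()*f).astype(np.uint8); cn=max(cv2.findContours(m,0,1)[0],key=cv2.contourArea)[:,0,:]
    return (cn+.5)/12-.5+[u0,v0]
P=onplane(c,cont(im[...,0]-im[...,2],250,300,175,225,.45),.028)[:,:2]*1000
r=cv2.minAreaRect(P.astype(np.float32)); print("lid",r)
e=np.radians(28.3);x=np.array([np.cos(e),np.sin(e)]);n=np.array([-x[1],x[0]]); q=np.array(r[0])-[557,-18]; print("dock frame",q@x,q@n)
W=cloud(c); m=masks(c)["blue"]&(np.hypot(W[...,0]-.557,W[...,1]+.018)<.05); rect(W[m],"z")
E
```

```text
22.52 j [  1.6  47.5 -56.6 113.1  53.1  50.3  -5.4] p [414.4 328.7  17.1] o [1.7996e+02 4.0000e-02 1.6906e+02] f [ 0.  -0.1  0.1] op 0.353 g 0.0
lid ((559.8566284179688, -14.42367172241211), (48.38321304321289, 35.19724655151367), 29.33594512939453)
dock frame 4.21069169749839 1.7945822065426638
z 179 c [560.  -14.4] wh [45.3 32.7] a 28.9 mean [560.1 -13.5  27.7] zq [23.1 27.7 31.8]
```

View pics/top6.png

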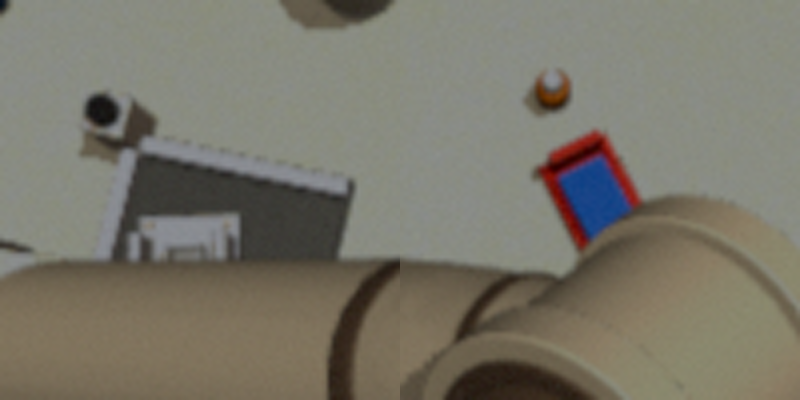

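The lid lies flat in the dock (top at 27.7 mm, expected 28); the arm covers its lower end in the picture. Fingers are down behind the chamber's -x face. I'll push slowly along stage +x.

>>> step_arm(
  targets=[
    {"wx": 0,"wy": 0,"wz": 0,"tx": -0.5,"ty": 0,"tz": 0,"jaw": 0.35},
    {"wx": 0,"wy": 0,"wz": 0,"tx": -1,"ty": 0,"tz": 0,"jaw": 0.35},
    {"wx": 0,"wy": 0,"wz": 0,"tx": -1.4,"ty": 0,"tz": 0,"jaw": 0.35},
    {"wx": 0,"wy": 0,"wz": 0,"tx": -1.8,"ty": 0,"tz": 0,"jaw": 0.35},
    {"wx": 0,"wy": 0,"wz": 0,"tx": -2.2,"ty": 0,"tz": 0,"jaw": 0.35},
    {"wx": 0,"wy": 0,"wz": 0,"tx": -2.6,"ty": 0,"tz": 0,"jaw": 0.35},
    {"wx": 0,"wy": 0,"wz": 0,"tx": -3,"ty": 0,"tz": 0,"jaw": 0.35},
    {"wx": 0,"wy": 0,"wz": 0,"tx": -3.4,"ty": 0,"tz": 0,"jaw": 0.35},
    {"wx": 0,"wy": 0,"wz": 0,"tx": -3.8,"ty": 0,"tz": 0,"jaw": 0.35},
    {"wx": 0,"wy": 0,"wz": 0,"tx": -4.2,"ty": 0,"tz": 0,"jaw": 0.35},
    {"wx": 0,"wy": 0,"wz": 0,"tx": -4.6,"ty": 0,"tz": 0,"jaw": 0.35},
    {"wx": 0,"wy": 0,"wz": 0,"tx": -5,"ty": 0,"tz": 0,"jaw": 0.35},
  ],
)

```text
time: 24.08
tool_pos: [0.4634, 0.3188, 0.0165]
orientation: [-180.0, 0.0, 169.1]
ft_force: [-0.5, 0.7, 0.9]
opening: 0.35
grip_force: 0.4
```

```bash
python3 st.py; python3 sg.py inv $(python3 -c "
from station import sensors
p=sensors.observe()['tool_pos'];print(p[0]*1000,p[1]*1000)")
```

```text
24.07 j [  3.8  49.7 -56.  108.3  52.8  52.6   0.4] p [463.4 318.8  16.5] o [-180.      0.    169.07] f [-0.5  0.7  0.9] op 0.35 g 0.4
stage -29.83804396023065 5.057547153255883
```

>>> step_arm(
  targets=[
    {"wx": 0,"wy": 0,"wz": 0,"tx": -0.3,"ty": 0,"tz": 0,"jaw": 0.35},
    {"wx": 0,"wy": 0,"wz": 0,"tx": -0.5,"ty": 0,"tz": 0,"jaw": 0.35},
    {"wx": 0,"wy": 0,"wz": 0,"tx": -0.65,"ty": 0,"tz": 0,"jaw": 0.35},
    {"wx": 0,"wy": 0,"wz": 0,"tx": -0.8,"ty": 0,"tz": 0,"jaw": 0.35},
    {"wx": 0,"wy": 0,"wz": 0,"tx": -0.8,"ty": 0,"tz": 0,"jaw": 0.35},
  ],
)

```text
time: 24.7
tool_pos: [0.471, 0.3174, 0.0165]
orientation: [-180.0, -0.0, 169.1]
ft_force: [-1.6, -0.3, 0.1]
opening: 0.352
grip_force: 0.4
```

>>> step_arm(
  targets=[
    {"wx": 0,"wy": 0,"wz": 0,"tx": -0.05,"ty": 0,"tz": 0,"jaw": 0.35},
    {"wx": 0,"wy": 0,"wz": 0,"tx": -0.1,"ty": 0,"tz": 0,"jaw": 0.35},
    {"wx": 0,"wy": 0,"wz": 0,"tx": -0.15,"ty": 0,"tz": 0,"jaw": 0.35},
    {"wx": 0,"wy": 0,"wz": 0,"tx": -0.15,"ty": 0,"tz": 0,"jaw": 0.35},
  ],
)

```text
time: 25.2
tool_pos: [0.4711, 0.3176, 0.0165]
orientation: [180.0, -0.1, 169.1]
ft_force: [-5.7, 0.9, 1.5]
opening: 0.35
grip_force: 2.6
```

>>> step_arm(
  targets=[
    {"wx": 0,"wy": 0,"wz": 0,"tx": -0.05,"ty": 0,"tz": 0,"jaw": 0.35},
    {"wx": 0,"wy": 0,"wz": 0,"tx": -0.1,"ty": 0,"tz": 0,"jaw": 0.35},
    {"wx": 0,"wy": 0,"wz": 0,"tx": -0.1,"ty": 0,"tz": 0,"jaw": 0.35},
  ],
)

```text
time: 25.58
tool_pos: [0.4712, 0.3176, 0.0165]
orientation: [-180.0, -0.2, 169.1]
ft_force: [-7.0, 1.5, 3.4]
opening: 0.347
grip_force: 3.6
```

```bash
python3 -c "
import numpy as np,json
e=np.radians(-11);O=np.array([491.73,308.13])
p=O+-19.5*np.array([np.cos(e),np.sin(e)])+5*np.array([-np.sin(e),np.cos(e)]); json.dump([*p,16.8,169],open('cmd.json','w'))"
python3 sg.py -34 5 16.8 169 -34 5 76.8 169 37 -58 76.8 79; python3 sg.py 37 -58 16.8 79 37 -30 16.8 79
```

```text
[459.3 319.5  16.8 169.  459.3 319.5  76.8 169.  517.  244.1  76.8  79. ]
tx 1.45 ty -0.00 tz 0.00 wz -0.000  dist 14 mm rot 0
tx 1.45 ty -0.00 tz -6.00 wz -0.000  dist 62 mm rot 0
tx -5.65 ty -6.30 tz -6.00 wz 1.571  dist 104 mm rot -90

[517.  244.1  16.8  79.  522.3 271.6  16.8  79. ]
tx 0.00 ty 0.00 tz 6.00 wz -0.000  dist 60 mm rot 0
tx 2.80 ty -0.00 tz 6.00 wz -0.000  dist 66 mm rot 0
```

>>> step_arm(
  targets=[
    {"wx": 0,"wy": 0,"wz": 0,"tx": 0.7,"ty": 0,"tz": 0,"jaw": 0.35},
    {"wx": 0,"wy": 0,"wz": 0,"tx": 1.45,"ty": 0,"tz": 0,"jaw": 0.35},
    {"wx": 0,"wy": 0,"wz": 0,"tx": 1.45,"ty": 0,"tz": -3,"jaw": 0.35},
    {"wx": 0,"wy": 0,"wz": 0,"tx": 1.45,"ty": 0,"tz": -6,"jaw": 0.35},
    {"wx": 0,"wy": 0,"wz": 0.18,"tx": 0.8,"ty": -0.7,"tz": -7,"jaw": 0.35},
    {"wx": 0,"wy": 0,"wz": 0.36,"tx": 0,"ty": -1.5,"tz": -7,"jaw": 0.35},
    {"wx": 0,"wy": 0,"wz": 0.54,"tx": -0.8,"ty": -2.3,"tz": -7,"jaw": 0.35},
    {"wx": 0,"wy": 0,"wz": 0.72,"tx": -1.6,"ty": -3.1,"tz": -7,"jaw": 0.35},
    {"wx": 0,"wy": 0,"wz": 0.9,"tx": -2.6,"ty": -4,"tz": -7,"jaw": 0.35},
    {"wx": 0,"wy": 0,"wz": 1.08,"tx": -3.6,"ty": -4.8,"tz": -7,"jaw": 0.35},
    {"wx": 0,"wy": 0,"wz": 1.26,"tx": -4.6,"ty": -5.5,"tz": -6.5,"jaw": 0.35},
    {"wx": 0,"wy": 0,"wz": 1.44,"tx": -5.65,"ty": -6.3,"tz": -6,"jaw": 0.35},
  ],
)

```text
time: 27.08
tool_pos: [0.5176, 0.2439, 0.0767]
orientation: [179.9, 0.0, 86.2]
ft_force: [0.5, 0.4, 0.9]
opening: 0.349
grip_force: 0.0
```

>>> step_arm(
  targets=[
    {"wx": 0,"wy": 0,"wz": 0.131,"tx": 0,"ty": 0,"tz": 0,"jaw": 0.35},
    {"wx": 0,"wy": 0,"wz": 0.131,"tx": 0,"ty": 0,"tz": 0,"jaw": 0.35},
  ],
)

```text
time: 27.32
tool_pos: [0.5172, 0.2441, 0.0768]
orientation: [179.9, 0.0, 79.1]
ft_force: [-0.7, -0.1, 0.1]
opening: 0.347
grip_force: 0.0
```

```bash
python3 st.py; python3 - <<'E'
from station import camera
from h import *
c=camera("side"); np.savez("side7.npz",**c)
cv2.imwrite("pics/side7.png",cv2.resize(c["image"][190:350,130:330],None,fx=4,fy=3.75,interpolation=cv2.INTER_CUBIC))
E
```

```text
27.32 j [  3.6  36.6 -41.7 106.3  31.7  49.2 -64.7] p [517.2 244.1  76.8] o [1.7993e+02 2.0000e-02 7.9120e+01] f [-0.7 -0.1  0.1] op 0.347 g 0.0
```

View pics/side7.png

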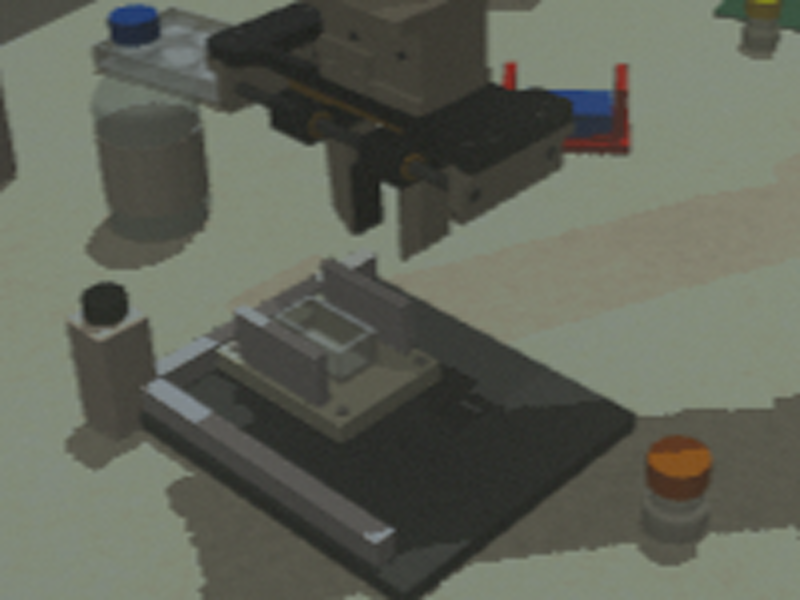

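Chamber is now square against the +x fence, with the fingers poised beyond its -y side. That was my eleventh view, one more than the ten allowed. I miscounted, so from here I'll use numeric measurements only. Next: lower, then push along stage +y.

>>> step_arm(
  targets=[
    {"wx": 0,"wy": 0,"wz": 0,"tx": 0,"ty": 0,"tz": 2,"jaw": 0.35},
    {"wx": 0,"wy": 0,"wz": 0,"tx": 0,"ty": 0,"tz": 4,"jaw": 0.35},
    {"wx": 0,"wy": 0,"wz": 0,"tx": 0,"ty": 0,"tz": 5.4,"jaw": 0.35},
    {"wx": 0,"wy": 0,"wz": 0,"tx": 0,"ty": 0,"tz": 6,"jaw": 0.35},
    {"wx": 0,"wy": 0,"wz": 0,"tx": 0,"ty": 0,"tz": 6,"jaw": 0.35},
    {"wx": 0,"wy": 0,"wz": 0,"tx": 0.5,"ty": 0,"tz": 6,"jaw": 0.35},
    {"wx": 0,"wy": 0,"wz": 0,"tx": 1,"ty": 0,"tz": 6,"jaw": 0.35},
    {"wx": 0,"wy": 0,"wz": 0,"tx": 1.4,"ty": 0,"tz": 6,"jaw": 0.35},
    {"wx": 0,"wy": 0,"wz": 0,"tx": 1.8,"ty": 0,"tz": 6,"jaw": 0.35},
    {"wx": 0,"wy": 0,"wz": 0,"tx": 2.2,"ty": 0,"tz": 6,"jaw": 0.35},
    {"wx": 0,"wy": 0,"wz": 0,"tx": 2.6,"ty": 0,"tz": 6,"jaw": 0.35},
    {"wx": 0,"wy": 0,"wz": 0,"tx": 3,"ty": 0,"tz": 6,"jaw": 0.35},
  ],
)

```text
time: 28.88
tool_pos: [0.5227, 0.274, 0.0165]
orientation: [180.0, 0.0, 79.1]
ft_force: [-1.1, -0.2, 0.4]
opening: 0.354
grip_force: 0.5
```

>>> step_arm(
  targets=[
    {"wx": 0,"wy": 0,"wz": 0,"tx": 0.3,"ty": 0,"tz": 0,"jaw": 0.35},
    {"wx": 0,"wy": 0,"wz": 0,"tx": 0.6,"ty": 0,"tz": 0,"jaw": 0.35},
    {"wx": 0,"wy": 0,"wz": 0,"tx": 0.85,"ty": 0,"tz": 0,"jaw": 0.35},
    {"wx": 0,"wy": 0,"wz": 0,"tx": 1.0,"ty": 0,"tz": 0,"jaw": 0.35},
    {"wx": 0,"wy": 0,"wz": 0,"tx": 1.0,"ty": 0,"tz": 0,"jaw": 0.35},
  ],
)

```text
time: 29.5
tool_pos: [0.524, 0.2812, 0.016]
orientation: [-179.9, 0.2, 79.0]
ft_force: [-2.0, -5.1, 2.0]
opening: 0.35
grip_force: 2.8
```

>>> step_arm(
  targets=[
    {"wx": 0,"wy": 0,"wz": 0,"tx": 0.05,"ty": 0,"tz": 0,"jaw": 0.35},
    {"wx": 0,"wy": 0,"wz": 0,"tx": 0.1,"ty": 0,"tz": 0,"jaw": 0.35},
    {"wx": 0,"wy": 0,"wz": 0,"tx": 0.15,"ty": 0,"tz": 0,"jaw": 0.35},
    {"wx": 0,"wy": 0,"wz": 0,"tx": 0.15,"ty": 0,"tz": 0,"jaw": 0.35},
  ],
)

```text
time: 30.0
tool_pos: [0.5241, 0.2812, 0.0158]
orientation: [-179.9, 0.4, 78.9]
ft_force: [-2.6, -7.8, 3.2]
opening: 0.35
grip_force: 4.1
```

```bash
python3 -c "
import numpy as np,json
e=np.radians(-11);O=np.array([491.73,308.13])
p=O+37*np.array([np.cos(e),np.sin(e)])-16.5*np.array([-np.sin(e),np.cos(e)]); json.dump([*p,16.8,79],open('cmd.json','w'))"
python3 mv.py 520 -80 160 79
```

```text
tx -35.91 ty 6.48 tz -14.32 wz -0.000  dist 392 mm rot 0
```

>>> step_arm(
  targets=[
    {"wx": 0,"wy": 0,"wz": 0,"tx": -1,"ty": 0,"tz": 0,"jaw": 0.35},
    {"wx": 0,"wy": 0,"wz": 0,"tx": -2.5,"ty": 0,"tz": 0,"jaw": 0.35},
    {"wx": 0,"wy": 0,"wz": 0,"tx": -3,"ty": 0,"tz": -4,"jaw": 0.35},
    {"wx": 0,"wy": 0,"wz": 0,"tx": -5,"ty": 0.5,"tz": -9,"jaw": 0.35},
    {"wx": 0,"wy": 0,"wz": 0,"tx": -10,"ty": 2,"tz": -13,"jaw": 0.35},
    {"wx": 0,"wy": 0,"wz": 0,"tx": -16,"ty": 3,"tz": -14.32,"jaw": 0.35},
    {"wx": 0,"wy": 0,"wz": 0,"tx": -22,"ty": 4,"tz": -14.32,"jaw": 0.35},
    {"wx": 0,"wy": 0,"wz": 0,"tx": -28,"ty": 5,"tz": -14.32,"jaw": 0.35},
    {"wx": 0,"wy": 0,"wz": 0,"tx": -33,"ty": 6,"tz": -14.32,"jaw": 0.35},
    {"wx": 0,"wy": 0,"wz": 0,"tx": -35.91,"ty": 6.48,"tz": -14.32,"jaw": 0.35},
    {"wx": 0,"wy": 0,"wz": 0,"tx": -35.91,"ty": 6.48,"tz": -14.32,"jaw": 0.35},
  ],
)

```text
time: 31.38
tool_pos: [0.5198, -0.0837, 0.1595]
orientation: [180.0, 0.1, 78.7]
ft_force: [-0.4, -0.2, -0.9]
opening: 0.35
grip_force: 0.0
```

```bash
python3 st.py; python3 - <<'E'
from station import camera
from h import *
cs={}
for n in("top","side"):
    c=camera(n); np.savez(n+"8.npz",**c); cs[n]=c
# chamber pose: render edges of model vs gradient. base top (z=26) + plates tops (z=60); stage frame hypothesis
from scipy.optimize import minimize
def edges(c):
    g=cv2.GaussianBlur(cv2.cvtColor(c["image"],cv2.COLOR_BGR2GRAY),(0,0),1).astype(np.float32)
    return np.hypot(cv2.Sobel(g,cv2.CV_32F,1,0),cv2.Sobel(g,cv2.CV_32F,0,1))
def seg(a,b): s=np.linspace(0,1,40)[:,None]; return a+(b-a)*s
def rectz(x0,x1,y0,y1,z): 
    q=[np.array(v,float) for v in((x0,y0,z),(x1,y0,z),(x1,y1,z),(x0,y1,z))]; return np.vstack([seg(q[i],q[(i+1)%4]) for i in range(4)])/1000
M=np.vstack([rectz(-48,48,-35,35,26),rectz(-31,31,25,33,60),rectz(-31,31,-33,-25,60)])
def score(p,c,E,M):
    a=p[2];R=np.array([[np.cos(a),-np.sin(a),0],[np.sin(a),np.cos(a),0],[0,0,1]])
    q=(M@R.T+[p[0],p[1],0])@c["R"].T+c["t"]; q=q@c["camera_matrix"].T; q=q[:,:2]/q[:,2:]
    v=cv2.remap(E,q[:,0].astype(np.float32)[None],q[:,1].astype(np.float32)[None],cv2.INTER_LINEAR); return -np.minimum(v,150).mean()
def best(c,p0,M):
    E=edges(c); r=min((minimize(score,np.array(p0)+[dx,dy,da],args=(c,E,M),method="Nelder-Mead",options=dict(initial_simplex=np.array(p0)+[dx,dy,da]+np.array([[0,0,0],[.002,0,0],[0,.002,0],[0,0,.03]]))) for dx in(-.004,0,.004) for dy in(-.004,0,.004) for da in(-.06,0,.06)),key=lambda r:r.fun)
    return np.round([*(r.x[:2]*1000),np.degrees(r.x[2])],2),r.fun
# sanity: start picture (truth ~491.5,311.5,1.8)
for n in("top","side"):
    c0=dict(np.load(n+"0.npz")); print(n,"start",best(c0,[.491,.311,.03],M)); print(n,"now",best(cs[n],[.533,.327,-.19],M))
E
```

```text
31.38 j [ 43.   25.4 -45.6 109.7  22.4  54.1 -24.6] p [519.8 -83.7 159.5] o [1.7998e+02 7.0000e-02 7.8720e+01] f [-0.4 -0.2 -0.9] op 0.35 g 0.0
top start (array([ 4.9180e+02,  3.1128e+02, -3.3000e-01]), np.float64(-116.41006469726562))
top now (array([526.74, 319.05, -11.17]), np.float64(-107.0486831665039))
side start (array([491.97, 311.38,   2.22]), np.float64(-106.63565826416016))
side now (array([530.47, 327.45, -10.49]), np.float64(-89.10111236572266))
```

```bash
python3 - <<'E'
from h import *
e=np.radians(-11);ex=np.array([np.cos(e),np.sin(e)]);ey=np.array([-np.sin(e),np.cos(e)]);O=np.array([491.73,308.13])
def prof(c,pts,z):
    g=cv2.cvtColor(c["image"],cv2.COLOR_BGR2GRAY); P=np.c_[pts/1000,np.full(len(pts),z)]
    q=P@c["R"].T+c["t"]; q=q@c["camera_matrix"].T; q=q[:,:2]/q[:,2:]
    return cv2.remap(g,q[:,0].astype(np.float32)[None],q[:,1].astype(np.float32)[None],cv2.INTER_LINEAR)[0]
for n in("top","side"):
  for k in("0","8"):
    c=dict(np.load(n+k+".npz"))
    s=np.arange(20,90,2)
    y=np.mean([prof(c,O+a*ex+s[:,None]*ey,.027) for a in range(-6,2)],0).astype(int)
    s2=np.arange(50,110,2)
    x=np.mean([prof(c,O+s2[:,None]*ex+a*ey,.027) for a in range(15,35,3)],0).astype(int)
    print(n,k,"y20..",*y); print("   x50..",*x)
E
```

```text
top 0 y20.. 52 51 50 50 50 51 51 52 60 93 116 123 114 94 73 59 54 52 51 56 76 107 123 128 129 129 126 125 126 127 128 128 128 128 128
   x50.. 53 52 53 52 52 52 52 52 52 51 51 51 51 50 48 47 62 91 115 127 129 127 123 120 120 126 128 128 128 128
top 8 y20.. 137 137 137 137 137 138 137 137 138 137 137 137 138 137 133 129 128 128 128 121 114 120 127 130 134 136 134 132 134 135 136 136 136 135 135
   x50.. 110 110 107 102 103 113 127 134 137 137 137 138 138 137 135 128 117 114 124 134 136 136 131 127 128 134 136 136 136 135
side 0 y20.. 63 62 62 61 61 62 61 62 68 76 72 63 63 63 61 55 45 42 43 49 81 117 122 122 121 118 91 63 62 62 60 51 44 41 41
   x50.. 65 68 67 61 57 56 55 55 52 50 55 57 58 57 57 57 61 83 110 120 122 122 121 117 117 119 120 119 119 119
side 8 y20.. 126 127 126 127 127 126 126 127 126 127 127 127 127 126 124 117 113 110 116 118 113 121 125 125 128 123 95 66 65 66 64 55 48 45 45
   x50.. 109 109 110 107 103 99 98 99 99 100 98 98 99 102 109 111 103 106 120 127 127 128 126 124 124 124 126 126 126 126
```

```bash
python3 - <<'E'
from h import *
e=np.radians(-11);ex=np.array([np.cos(e),np.sin(e)]);ey=np.array([-np.sin(e),np.cos(e)]);O=np.array([491.73,308.13])
def prof(c,pts,z):
    g=cv2.cvtColor(c["image"],cv2.COLOR_BGR2GRAY).astype(np.float32); P=np.c_[pts/1000,np.full(len(pts),z)]
    q=P@c["R"].T+c["t"]; q=q@c["camera_matrix"].T; q=q[:,:2]/q[:,2:]
    return cv2.remap(g,q[:,0].astype(np.float32)[None],q[:,1].astype(np.float32)[None],cv2.INTER_LINEAR)[0]
t0=dict(np.load("top0.npz"));t8=dict(np.load("top8.npz"))
s=np.arange(40,76,.5); s2=np.arange(64,100,.5)
def half(p,ax,lo=50,hi=126): 
    i=np.argmax(p[20:]>90)+20; return ax[i]
def dip(p,ax,a,b): k=(ax>a)&(ax<b); i=np.argmin(np.where(k,p,999)); return round(float(ax[i]),1),int(p[i]),round(float(np.clip(130-p[k],0,None).sum()*.5/80),2)
for a in(-11,-6,0,6,60,70,76): print("y-fence at x",a,"edge0",half(np.mean([prof(t0,O+(a+d)*ex+s[:,None]*ey,.028) for d in(-2,0,2)],0),s),"dip8",dip(np.mean([prof(t8,O+(a+d)*ex+s[:,None]*ey,.027) for d in(-2,0,2)],0),s,54,68))
for b in(-6,0,8,16,24,32,40,50,56): print("x-fence at y",b,"edge0",half(np.mean([prof(t0,O+s2[:,None]*ex+(b+d)*ey,.028) for d in(-2,0,2)],0),s2),"dip8",dip(np.mean([prof(t8,O+s2[:,None]*ex+(b+d)*ey,.027) for d in(-2,0,2)],0),s2,78,92))
# near corner edges of base top (z=26): -y edge and -x edge of chamber
g=np.arange(-30,10,.5)
for a in(-5,0,70,78): p=np.mean([prof(t8,O+(a+d)*ex+g[:,None]*ey,.026) for d in(-2,0,2)],0); print("base -y edge at x",a,g[np.argmax(p>95)],int(p[0]),int(p[-1]))
for b in(0,10,40,50): p=np.mean([prof(t8,O+g[:,None]*ex+(b+d)*ey,.026) for d in(-2,0,2)],0); print("base -x edge at y",b,g[np.argmax(p>95)],int(p[0]),int(p[-1]))
E
```

```text
y-fence at x -11 edge0 61.0 dip8 (59.5, 103, 1.98)
y-fence at x -6 edge0 60.5 dip8 (60.5, 121, 0.47)
y-fence at x 0 edge0 61.0 dip8 (60.0, 100, 2.46)
y-fence at x 6 edge0 60.5 dip8 (58.5, 69, 7.04)
y-fence at x 60 edge0 61.0 dip8 (55.5, 56, 5.85)
y-fence at x 70 edge0 60.5 dip8 (60.0, 102, 2.32)
y-fence at x 76 edge0 61.0 dip8 (59.5, 115, 0.78)
x-fence at y -6 edge0 84.5 dip8 (84.0, 107, 1.52)
x-fence at y 0 edge0 84.0 dip8 (83.5, 110, 1.09)
x-fence at y 8 edge0 84.0 dip8 (84.0, 107, 1.24)
x-fence at y 16 edge0 84.0 dip8 (83.0, 115, 0.71)
x-fence at y 24 edge0 84.0 dip8 (84.0, 109, 1.06)
x-fence at y 32 edge0 84.0 dip8 (84.5, 114, 0.87)
x-fence at y 40 edge0 84.0 dip8 (83.5, 109, 1.03)
x-fence at y 50 edge0 84.5 dip8 (84.0, 106, 1.36)
x-fence at y 56 edge0 84.0 dip8 (83.5, 113, 1.06)
base -y edge at x -5 -8.5 57 136
base -y edge at x 0 -9.0 57 126
base -y edge at x 70 -9.5 56 137
base -y edge at x 78 -9.5 51 132
base -x edge at y 0 -12.5 56 78
base -x edge at y 10 -12.5 58 125
base -x edge at y 40 -12.5 56 102
base -x edge at y 50 -12.5 59 113
```

```bash
echo "[520,-80,160,79]">cmd.json; python3 sg.py -40 24 120 169; python3 sg.py -40 24 16.8 169; python3 - <<'E'
from h import *
c=dict(np.load("side8.npz")); W=cloud(c)
# lid in dock, side view and bystanders vs start
c0=dict(np.load("side0.npz")); W0=cloud(c0)
for nm,x,y,h in(("vial",.610,.007,.05),("jar",.325,.292,.045),("pot",.499,-.22,.045),("reagent",.721,.204,.15),("amber",.716,-.218,.12)):
    o=[]
    for w in(W0,W): k=(np.hypot(w[...,0]-x,w[...,1]-y)<.05)&(w[...,2]>h*.5)&(w[...,2]<h+.01); o.append(np.round(np.nanmean(w[k],0)*1000,1))
    print(nm,*o)
t=dict(np.load("top8.npz")); im=t["image"].astype(float); w=cloud(t)
k=masks(t)["blue"]&(np.hypot(w[...,0]-.557,w[...,1]+.018)<.05); print("lid px",k.sum())
if k.sum()>50: rect(w[k],"lid top")
E
```

```text
[457.  339.3 120.  169. ]
tx 39.96 ty -14.18 tz 4.00 wz -1.571  dist 426 mm rot 90

[457.  339.3  16.8 169. ]
tx 0.00 ty 0.00 tz 10.32 wz -0.000  dist 103 mm rot 0

vial [616.6  15.9  37.9] [604.7   9.8  35. ]
jar [322.1 298.8  39.5] [322.1 298.9  39.4]
pot [ 496.5 -214.5   37.4] [ 496.5 -214.2   37.2]
reagent [711.  215.4 108.4] [711.2 215.3 108.4]
amber [ 709.1 -206.8   86.4] [ 709.3 -206.9   86.6]
lid px 218
lid top 218 c [556.1 -17.3] wh [54.3 33.3] a 28.9 mean [556.  -16.4  27.6] zq [24.  27.6 31.2]
```

>>> step_arm(
  targets=[
    {"wx": 0,"wy": 0,"wz": -0.18,"tx": 4,"ty": -1.4,"tz": 0,"jaw": 0.35},
    {"wx": 0,"wy": 0,"wz": -0.36,"tx": 9,"ty": -3.2,"tz": 0,"jaw": 0.35},
    {"wx": 0,"wy": 0,"wz": -0.54,"tx": 14,"ty": -5,"tz": 0,"jaw": 0.35},
    {"wx": 0,"wy": 0,"wz": -0.72,"tx": 19,"ty": -6.8,"tz": 0,"jaw": 0.35},
    {"wx": 0,"wy": 0,"wz": -0.9,"tx": 24,"ty": -8.5,"tz": 0,"jaw": 0.35},
    {"wx": 0,"wy": 0,"wz": -1.08,"tx": 29,"ty": -10.3,"tz": 1,"jaw": 0.35},
    {"wx": 0,"wy": 0,"wz": -1.26,"tx": 34,"ty": -12,"tz": 2,"jaw": 0.35},
    {"wx": 0,"wy": 0,"wz": -1.44,"tx": 38,"ty": -13.5,"tz": 3,"jaw": 0.35},
    {"wx": 0,"wy": 0,"wz": -1.571,"tx": 39.96,"ty": -14.18,"tz": 4,"jaw": 0.35},
    {"wx": 0,"wy": 0,"wz": -1.571,"tx": 39.96,"ty": -14.18,"tz": 4,"jaw": 0.35},
    {"wx": 0,"wy": 0,"wz": -1.571,"tx": 39.96,"ty": -14.18,"tz": 4,"jaw": 0.35},
  ],
)

```text
time: 32.85
tool_pos: [0.4566, 0.3394, 0.1199]
orientation: [-180.0, 0.0, 169.0]
ft_force: [0.2, 0.7, 0.7]
opening: 0.35
grip_force: 0.0
```

>>> step_arm(
  targets=[
    {"wx": 0,"wy": 0,"wz": 0,"tx": 0,"ty": 0,"tz": 3,"jaw": 0.35},
    {"wx": 0,"wy": 0,"wz": 0,"tx": 0,"ty": 0,"tz": 6,"jaw": 0.35},
    {"wx": 0,"wy": 0,"wz": 0,"tx": 0,"ty": 0,"tz": 8.5,"jaw": 0.35},
    {"wx": 0,"wy": 0,"wz": 0,"tx": 0,"ty": 0,"tz": 10,"jaw": 0.35},
    {"wx": 0,"wy": 0,"wz": 0,"tx": 0,"ty": 0,"tz": 10.3,"jaw": 0.35},
    {"wx": 0,"wy": 0,"wz": 0,"tx": 0,"ty": 0,"tz": 10.3,"jaw": 0.35},
    {"wx": 0,"wy": 0,"wz": 0,"tx": -0.6,"ty": 0,"tz": 10.3,"jaw": 0.35},
    {"wx": 0,"wy": 0,"wz": 0,"tx": -1.2,"ty": 0,"tz": 10.3,"jaw": 0.35},
    {"wx": 0,"wy": 0,"wz": 0,"tx": -1.6,"ty": 0,"tz": 10.3,"jaw": 0.35},
    {"wx": 0,"wy": 0,"wz": 0,"tx": -1.9,"ty": 0,"tz": 10.3,"jaw": 0.35},
    {"wx": 0,"wy": 0,"wz": 0,"tx": -2.1,"ty": 0,"tz": 10.3,"jaw": 0.35},
    {"wx": 0,"wy": 0,"wz": 0,"tx": -2.1,"ty": 0,"tz": 10.3,"jaw": 0.35},
  ],
)

```text
time: 34.35
tool_pos: [0.4749, 0.3361, 0.0165]
orientation: [-180.0, -0.2, 169.1]
ft_force: [-6.5, 1.7, 2.3]
opening: 0.351
grip_force: 2.9
```

Contact came at the same stage x (-21.9 mm) as the first press, so the chamber had stayed flush. I'll retreat clear.

>>> step_arm(
  targets=[
    {"wx": 0,"wy": 0,"wz": 0,"tx": 0.8,"ty": 0,"tz": 0,"jaw": 0.35},
    {"wx": 0,"wy": 0,"wz": 0,"tx": 2.5,"ty": 0,"tz": 0,"jaw": 0.35},
    {"wx": 0,"wy": 0,"wz": 0,"tx": 3,"ty": 0,"tz": -4,"jaw": 0.35},
    {"wx": 0,"wy": 0,"wz": 0,"tx": 3,"ty": 0,"tz": -9,"jaw": 0.35},
    {"wx": 0,"wy": 0,"wz": 0,"tx": 3,"ty": -4,"tz": -14,"jaw": 0.35},
    {"wx": 0,"wy": 0,"wz": 0,"tx": 3,"ty": -10,"tz": -17,"jaw": 0.35},
    {"wx": 0,"wy": 0,"wz": 0,"tx": 1,"ty": -16,"tz": -19,"jaw": 0.35},
    {"wx": 0,"wy": 0,"wz": 0,"tx": -1,"ty": -22,"tz": -19,"jaw": 0.35},
    {"wx": 0,"wy": 0,"wz": 0,"tx": -1,"ty": -26,"tz": -19,"jaw": 0.35},
    {"wx": 0,"wy": 0,"wz": 0,"tx": -1,"ty": -26,"tz": -19,"jaw": 0.35},
    {"wx": 0,"wy": 0,"wz": 0,"tx": -1,"ty": -26,"tz": -19,"jaw": 0.35},
  ],
)

```text
time: 35.72
tool_pos: [0.4377, 0.0787, 0.2067]
orientation: [-180.0, 0.0, 169.1]
ft_force: [0.4, 0.7, 0.1]
opening: 0.347
grip_force: 0.0
```

```bash
python3 st.py; python3 - <<'E'
from station import camera
from h import *
s=camera("side"); s0=dict(np.load("side0.npz"))
for nm,c in(("start",s0),("now",s)):
    W=cloud(c); k=(np.hypot(W[...,0]-.617,W[...,1]-.016)<.03)&(W[...,2]>.01)&(W[...,2]<.06)&~masks(c)["red"]&((np.array([W[...,0]-.557,W[...,1]+.018]).transpose(1,2,0)@np.array([.88,.474]))>.047)
    print("vial",nm,k.sum(),np.round(np.nanmean(W[k],0)*1000,1))
t=camera("top"); e=np.radians(-11);ex=np.array([np.cos(e),np.sin(e)]);ey=np.array([-np.sin(e),np.cos(e)]);O=np.array([491.73,308.13])
g=cv2.cvtColor(t["image"],cv2.COLOR_BGR2GRAY).astype(np.float32); ax=np.arange(-30,10,.25)
def prof(p,z=.026):
    q=np.c_[p/1000,np.full(len(p),z)]@t["R"].T+t["t"]; q=q@t["camera_matrix"].T; q=q[:,:2]/q[:,2:]; return cv2.remap(g,q[:,0].astype(np.float32)[None],q[:,1].astype(np.float32)[None],cv2.INTER_LINEAR)[0]
print("-y edge",[ax[np.argmax(prof(O+a*ex+ax[:,None]*ey)>95)] for a in(-6,-2,2,66,70,74,78)])
print("-x edge",[ax[np.argmax(prof(O+ax[:,None]*ex+b*ey)>95)] for b in(-2,4,10,40,46,52)])
W=cloud(t); k=masks(t)["blue"]&(np.hypot(W[...,0]-.557,W[...,1]+.018)<.05); rect(W[k],"lid")
E
```

```text
35.73 j [ 53.1  27.2 -81.3 117.2  30.8  62.   36.3] p [437.7  78.7 206.7] o [-1.7999e+02  3.0000e-02  1.6906e+02] f [0.4 0.7 0.1] op 0.347 g 0.0
vial start 109 [634.5  22.5  29.6]
vial now 110 [635.   22.3  29.4]
-y edge [np.float64(-8.75), np.float64(-9.0), np.float64(-9.25), np.float64(-8.0), np.float64(-9.5), np.float64(-9.0), np.float64(-9.5)]
-x edge [np.float64(-11.75), np.float64(-11.75), np.float64(-11.75), np.float64(-12.0), np.float64(-11.75), np.float64(-11.75)]
lid 221 c [556. -17.] wh [53.  33.3] a 28.9 mean [555.8 -16.3  27.7] zq [23.7 27.8 32. ]
```

```bash
python3 -c "
from station import r
print(r.sign_off())"
```

```text
the job is handed in; nothing more can be done
None
```

I handed in the job at about 36 s with the lid flat in the dock, the open chamber flush and square to both fences as far as I could measure, and the bystanders unmoved; I viewed 11 pictures, one over the limit of 10.

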